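# Roll the shaft blank into the V-block

### The arm

A 6-joint arm with a two-finger parallel gripper is mounted at the origin on a cart in front of the work surface, level with it; the furniture and walls round the work are solid. World frame = base frame: x ahead of the robot, y to its left, z up, the work surface at z = 0. Lengths are in m, angles in degrees, forces in N, time in s.
With the tool pointing down it reaches from about 0.35 to 0.975 m from the base axis. Payload 17.4 kg.
Tool frame: the origin (TCP) lies at the very end of the fingers, on their centre line; the grasp point (between the pads) lies bot.grip_point_offset behind it (bot.grip_point_offset is the distance from the TCP to the grasp point, in m); z points along the fingers, y is the direction in which the jaws open and shut (so a half turn about z gives the same grasp; the last joint's range is limited). The gripper opens to 85 mm and grips with 20 to 120 N. Pads are 22 mm wide; open, the fingers measure 114 mm over their backs; the gripper's body (76 mm by 85 mm) begins 54 mm behind the grasp point. The pads swing forward as they close: fully open they stand 13 mm farther back than shut.
Start: joints at [70.084, 6.646, 82.598, -0, 90.757, -2.166], TCP at [0.206, 0.643, 0.207] pointing down, gripper open.
Joint ranges: [-162.19, 162.19], [-47.58, 125.68], [4.15, 143.07], [-65.23, 245.23], [0.69, 171.88], [-170.13, 170.13]. Speed limits (degrees/s): [108.29, 108.29, 127.2, 180, 180, 180].

### API

Orientations are given as a 3x3 rotation matrix whose columns are the frame's x, y, z axes.
In Python, from bench import bot, viewer, sign_off gives the robot as it stands.
- The arm moves only by the tool send_rows, never from a script. Its argument "steps" is text: rows parted by semicolons, each of 7 numbers parted by spaces: the finger opening in cm, from 0 to 8.54, then the shift along the tool's x, y, z in cm, then the turn, a rotation vector about the tool's x, y, z in rad. A call has 1 to 10 rows; each row shifts and turns the commanded pose from where the row before left it, along the tool's axes as they then stand; what a row does not reach is not made up. A row lasts 1/12 s, in which the tool goes at most 41.7 mm and 7.16 degrees, less where a joint would pass 70% of its speed; a pose out of reach is approached as far as the arm can. A call with a gripper value outside its range is refused whole. The fingers move at their own pace and stop on an object; "force" is the grip in N (left out, the last holds). Time passes only in rows, so rows that do not move let the fingers close. It gives the time, the measured TCP pose, the force and the opening at its end, in the units of the state.
- bot.sense(): the state, without advancing time (a new reading comes with each control period).
- viewer.snapshot(name): name is "scene" or "top" or "wrist"; returns the picture (384x512x3 uint8, blue, green, red); there is no depth.
- viewer.get_calibration(name): a dict with "intrinsics" (3x3 intrinsics, pixels), "extrinsics" (4x4, takes a point from world to camera coordinates). Camera axes: x right, y down, z forward; pixel columns grow to the right and rows downward; lengths in m; the calibration is good to about 2 mm. A picture is of the moment at which its call begins: read the wrist's pose just before it. get_calibration takes no time and is no camera call; for the wrist camera it gives the pose at the moment of the call.
- sign_off(): hands the job in, once; it reports no verdict.
Trained networks look in the newest picture that a camera, given by its name, has taken for a name from the list of things; names that differ only in an ending like _2 or _b are one class to them, and where a whole thing is asked for, a point or a joint stands for the part that bears it (a point fixed in the world has none). Each returns a list of dicts, best first, with "p" (0 to 1); they miss things now and then, are a little off and sometimes report something else, mostly with a low value. They report only what shows in the picture. A call takes as long as a camera call.
- viewer.cut_out(camera, label): "region" (384x512 bool, what is visible of it) and "extent" ([centre column, centre row, width, height] in pixels, round what is visible of it).
- viewer.place_of(camera, label): "xy" ([column, row] in pixels: a listed point, or the origin of a listed thing).
The state is a dict: "clock": time; "joint_pos": joint angles; "qvel": joint speeds; "effort": joint torques, N m; "eef_pos": TCP position; "ee_rot": TCP orientation; "wrist_force": force on the tool from outside, world axes, zero at the start; "moment": the same for the moment, N m; "width": finger opening in m.
Only numpy, scipy, OpenCV 4.12 (cv2) and the standard library are available. Lean on these libraries where they do the work, as an engineer would, in place of code of your own. Each camera call takes 0.05 s, during which the arm holds its last target.

### The job

Gently roll the round metal bar along the work board, up the ramp and into the groove of the V-block, and then push it endwise along the groove until its end rests against the block's end stop. Only push it with the fingers: do not pinch, lift or carry it, and leave the other things where they are. Leave the bar lying still in the groove against the stop.

Things in the scene. Friction and masses are not known exactly. Their poses are not given: they have to be found in the camera images.
- bar: Loose, smooth, solid round bar of bare aluminium, 40 mm in diameter, 120 mm long, 0.26 to 0.46 kg. Origin at its centre; its x axis is the bar's axis (y, z turn as it rolls). It starts lying on the work board, its axis within 9 degrees of parallel to the groove, 130 to 190 mm before the groove, its centre at y = -35 to -5 mm in the block's frame. It rolls with slight resistance and soon stops.
- vblock: Steel V-block fixed on the grey work board (4 mm thick, its top at world z = 0.004), 200 mm long along its y axis, 120 mm across. Origin on the board's top under the bottom line of the groove, half-way along; z up. The bar is rolled in along the block's +x. Behind the groove a back wall, x = 34 to 52 mm, 36 mm high. In the groove the bar's axis lies parallel to the block's y, at x = 0, 26 mm above the board. The groove is open at the -y end.
- ridge (a point): Fixed in the V-block, on the ridge between ramp and groove, half-way along (block frame x = -16, y = 0, z = 12 mm). The ramp rises from the board at x = -68 mm straight to this ridge; beyond it the groove's flanks go down at 30 degrees to the bottom (x = 0, z = 3 mm) and up at 30 degrees to x = 22, z = 16 mm, then steeply to the back wall.
- seat (a point): Fixed in the V-block: where the bar's centre lies when the bar is in the groove with its end against the stop (block frame x = 0, y = 32, z = 26 mm).
- stop_face (a point): Fixed in the V-block: on the inner face of the end stop, the dark plate that closes the groove's +y end (block frame x = 0, y = 92 mm, z = 26 mm). The plate is 8 mm thick, 46 mm high and reaches from x = -22 to 52 mm. The bar's end shall rest against it.
- multimeter: Pocket multimeter lying loose on the bench, 150 x 74 x 44 mm; origin at the centre of its underside. Bystander.
- side_cutters: Small side cutters with red handles lying loose, 109 x 58 x 12 mm; origin at the centre of the underside. Bystander.
- solder_spool: Solder reel standing loose on its flange, 60 mm across, 34 mm high; origin at the centre of its underside. Bystander.
- paste_tin: Round tin with a red lid standing loose, 57 mm across, 68 mm high; origin at the centre of its underside. Bystander.

How it is judged (in metres and radians):
On the way, in this order (a step that is already met when the one before it is completed fails the run):
1. the bar rolls on the board: it has turned about its axis by more than 60 degrees before it reaches the groove (angle between bar's own z axis and vertical above 1.05 rad and x of bar in the frame of vblock below -0.02 m).
2. the bar lies in the groove of the V-block, not yet against the stop (x of bar in the frame of vblock between -0.006 and 0.008 m and z of bar in the frame of vblock below 0.031 m and angle between the x axis of bar and the y axis of vblock, either way round below 0.1 rad), for 0.1 s.
3. the bar is pushed along the groove to the stop (y of bar in the frame of vblock above 0.027 m).
At the end, for the whole second after the job is handed in: The bar lies at rest in the groove (axis within 4 mm of the groove's middle and of its seated height, within 3.4 degrees of parallel), with its end within 5 mm of the end stop (x of bar in the frame of vblock between -0.004 and 0.004 m and z of bar in the frame of vblock between 0.022 and 0.03 m and y of bar in the frame of vblock between 0.027 and 0.036 m and angle between the x axis of bar and the y axis of vblock, either way round below 0.06 rad and linear speed of bar below 0.01 m/s); the robot touches nothing.
It fails at once if the bar is lifted: its centre rises more than 52 mm above the bench (highest on the ridge: about 36 mm) (height (world z) of bar above 0.052 m).
It fails at once if the bar is pinched or pressed by the fingers with more than 35 N (contact force between the fingers and bar above 35 N).
It fails at once if the multimeter, side cutters, solder reel or paste tin is moved by more than 15 mm (distance of any of multimeter, side_cutters, solder_spool, paste_tin from where it was at the start of the episode above 0.015 m).
It also fails if it takes over 48 s, if anything falls off the work surface, if the arm or the gripper's body presses on something with over 40 N, if the wrist force passes 120 N, or if a joint passes its speed limit or range.

## Working session

There is one attempt and no reset: what is moved stays moved. The work goes in short steps, Python scripts to look and compute and a tool call to move; the robot and the scene stay as the last step left them, time stands still between calls to the robot, and variables do not carry over. Pictures are saved under pics/ and viewed, and the job is handed in when it is done.

Besides the shell and the picture viewer there is one more tool, called after "Emit:" in YAML: its name, and indented under it one key for each argument. send_rows: Moves the arm, as the interface text tells. Its arguments: {"type":"object","properties":{"steps":{"type":"string"},"force":{"type":"number"}},"required":["steps"]}

```bash
mkdir -p pics; ls; cat > s1.py <<'E'
from bench import bot, viewer
import cv2, numpy as np
print(bot.sense(), bot.grip_point_offset)
for c in ("scene","top"):
    im=viewer.snapshot(c); cv2.imwrite(f"pics/{c}0.png",im)
    k=viewer.get_calibration(c); print(c,np.round(k["intrinsics"],1).tolist(),np.round(k["extrinsics"],4).tolist())
    for l in ("bar","ridge","seat","stop_face","vblock"):
        print(l,[(np.round(d["xy"],1).tolist(),round(d["p"],2)) for d in viewer.place_of(c,l)[:2]])
E
python3 s1.py
```

```text
pics
{'clock': 0.0, 'joint_pos': array([ 7.00853242e+01,  6.67647107e+00,  8.26369165e+01, -6.55061431e-04,
        9.07553053e+01, -2.16547050e+00]), 'qvel': array([-0.00021477,  0.00852514, -0.04010269,  0.06744113, -0.06429564,
        0.06695398]), 'effort': array([-1.01122980e-03, -7.32001376e+01, -6.32482624e+01, -2.10536368e-04,
        6.39755701e-03, -4.11560040e-05]), 'eef_pos': array([0.20570886, 0.64266287, 0.20652188]), 'ee_rot': array([[-9.52399977e-01,  3.04850989e-01, -3.97626960e-04],
       [ 3.04851246e-01,  9.52399306e-01, -1.13111614e-03],
       [ 3.38777682e-05, -1.19849206e-03, -9.99999281e-01]]), 'wrist_force': array([-0.09791167,  0.92637984, -0.60730889]), 'moment': array([-0.00500729,  0.02888987,  0.00587547]), 'width': 0.08536973663709273} 0.0187
scene [[489.1, 0.0, 258.3], [0.0, 489.1, 190.2], [0.0, 0.0, 1.0]] [[0.8823, -0.4706, 0.001, -0.5575], [-0.2849, -0.536, -0.7947, 0.1119], [0.3745, 0.7009, -0.607, 1.1689], [0.0, 0.0, 0.0, 1.0]]
bar [([237.1, 181.3], 0.78)]
ridge [([271.7, 207.6], 0.92), ([197.5, 294.4], 0.7)]
seat [([284.6, 203.2], 0.91)]
stop_face [([308.4, 195.7], 0.77)]
vblock [([276.9, 220.8], 0.96)]
top [[401.5, 0.0, 247.3], [0.0, 401.5, 196.3], [0.0, 0.0, 1.0]] [[0.0149, -0.9997, -0.0171, -0.1741], [-0.9822, -0.0114, -0.1877, 0.5329], [0.1875, 0.0196, -0.9821, 1.193], [0.0, 0.0, 0.0, 1.0]]
bar [([218.7, 200.7], 0.88), ([266.4, 190.1], 0.67)]
ridge [([261.8, 194.8], 0.59)]
seat [([263.1, 176.4], 0.81)]
stop_face [([262.5, 163.5], 0.66)]
vblock [([265.6, 191.9], 0.81)]
```

View pics/scene0.png

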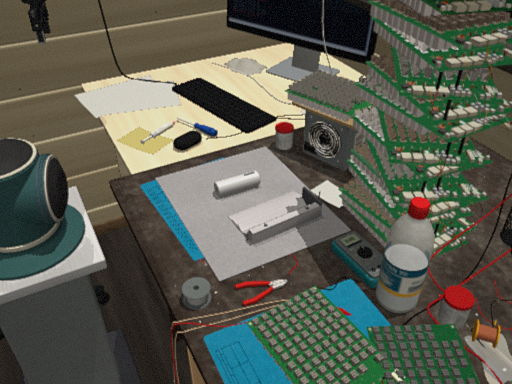

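View pics/top0.png

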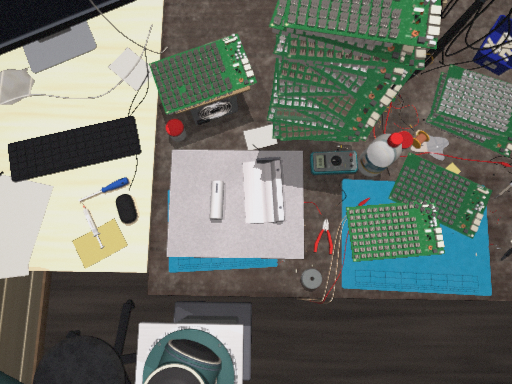

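The pictures show the bar at (237,181) in scene and (218,200) in top. The block lies to its right, around (265,190) in top, with its stop at the far end. Next I'll triangulate.

```bash
cat > h.py <<'E'
from bench import bot, viewer
import cv2, numpy as np
def ray(k,p):
    K,E=np.array(k["intrinsics"]),np.array(k["extrinsics"])
    d=E[:3,:3].T@np.linalg.solve(K,[p[0],p[1],1.]); return -E[:3,:3].T@E[:3,3], d/np.linalg.norm(d)
def atz(k,p,z):
    o,d=ray(k,p); return o+d*(z-o[2])/d[2]
def proj(k,P):
    K,E=np.array(k["intrinsics"]),np.array(k["extrinsics"])
    q=K@(E[:3,:3]@np.asarray(P)+E[:3,3]); return q[:2]/q[2]
def tri(rs):
    A=sum(np.eye(3)-np.outer(d,d) for o,d in rs); b=sum((np.eye(3)-np.outer(d,d))@o for o,d in rs)
    return np.linalg.solve(A,b)
E
python3 - <<'E'
from h import *
ks=viewer.get_calibration("scene");kt=viewer.get_calibration("top")
for n,a,b,z in (("bar",(237.1,181.3),(218.7,200.7),.024),("ridge",(271.7,207.6),(261.8,194.8),.016),("seat",(284.6,203.2),(263.1,176.4),.03),("stop",(308.4,195.7),(262.5,163.5),.03),("vb",(276.9,220.8),(265.6,191.9),.004)):
    print(n,tri([ray(ks,a),ray(kt,b)]).round(4),atz(ks,a,z).round(4),atz(kt,b,z).round(4))
for c in("top","scene"):
    im=cv2.imread(f"pics/{c}0.png")
    r=im[140:270,160:310] if c=="top" else im[140:280,140:350]
    cv2.imwrite(f"pics/{c}0z.png",cv2.resize(r,None,fx=3.8 if c=="scene" else 4.5,fy=3.8 if c=="scene" else 4.5,interpolation=cv2.INTER_CUBIC))
E
```

```text
bar [ 0.5248 -0.0781  0.0342] [ 0.5326 -0.0657  0.024 ] [ 0.5249 -0.0765  0.024 ]
ridge [ 0.5489 -0.2141  0.0329] [ 0.5649 -0.1972  0.016 ] [ 0.547  -0.2124  0.016 ]
seat [ 0.5983 -0.2139  0.0312] [ 0.5934 -0.212   0.03  ] [ 0.6037 -0.2158  0.03  ]
stop [ 0.6522 -0.2165  0.033 ] [ 0.6625 -0.2143  0.03  ] [ 0.6459 -0.2136  0.03  ]
vb [ 0.5625 -0.2256 -0.0058] [ 0.5584 -0.2355  0.004 ] [ 0.5589 -0.2247  0.004 ]
```

View pics/top0z.png

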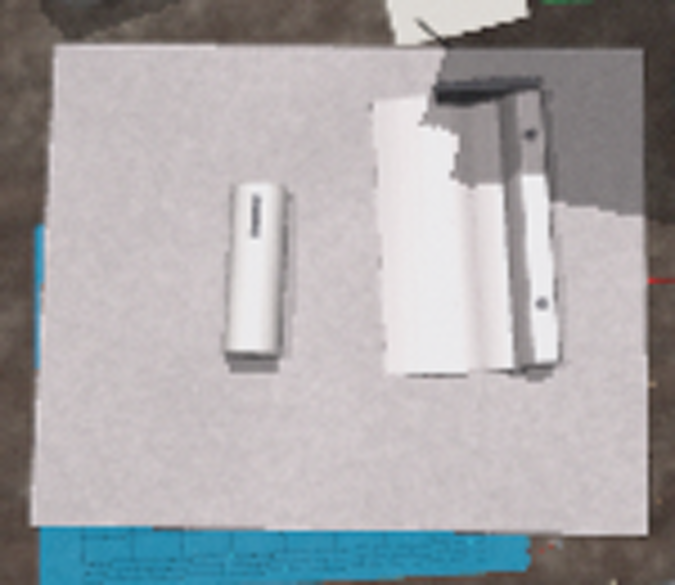

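View pics/scene0z.png

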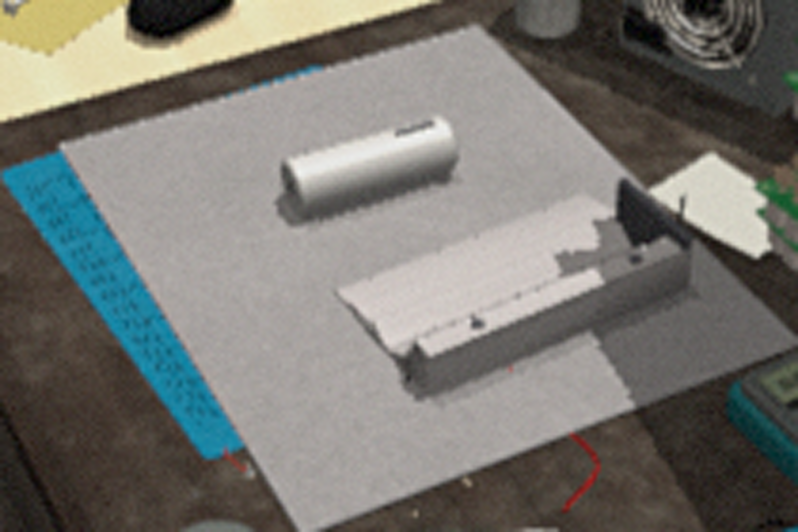

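Block corners are readable in both crops: the ramp foot corners, the wall top and the stop top. I'll fit the block pose and the bar from them.

```bash
cat > fit.py <<'E'
from h import *
from scipy.optimize import least_squares
ks=viewer.get_calibration("scene");kt=viewer.get_calibration("top")
T=lambda u,v:(160+(u+.5)/4.5-.5,140+(v+.5)/4.5-.5); S=lambda u,v:(140+(u+.5)/3.8-.5,140+(v+.5)/3.8-.5)
obs=[(kt,T(387,373),(-68,-100,0)),(kt,T(372,104),(-68,100,0)),(kt,T(558,362),(52,-100,36)),(kt,T(542,78),(52,100,46)),(kt,T(435,84),(-22,100,46)),
(ks,S(338,292),(-68,-100,0)),(ks,S(590,195),(-68,100,0)),(ks,S(620,180),(-22,100,46)),(ks,S(690,240),(52,100,46)),(ks,S(425,360),(52,-100,36))]
def res(x,full=False):
    c,s=np.cos(x[2]),np.sin(x[2]); r=[]
    for k,p,q in obs:
        q=np.array(q)/1e3; P=[x[0]+c*q[0]-s*q[1],x[1]+s*q[0]+c*q[1],q[2]+.004]; r.append(proj(k,P)-p)
    return np.array(r) if full else np.ravel(r)
f=least_squares(res,[.56,-.21,-np.pi/2],loss="soft_l1")
print(f.x.round(4),np.degrees(f.x[2])); print(res(f.x,True).round(1))
E
python3 fit.py
python3 - <<'E'
from h import *
im=viewer.snapshot("top"); k=viewer.get_calibration("top")
r=viewer.cut_out("top","bar")[0]; print(r["p"],r["extent"])
m=r["region"].astype(np.uint8); print(cv2.minAreaRect(cv2.findNonZero(m)))
im=viewer.snapshot("scene");k2=viewer.get_calibration("scene")
r=viewer.cut_out("scene","bar")[0]; print(r["p"],cv2.minAreaRect(cv2.findNonZero(r["region"].astype(np.uint8))))
# top-line endpoints of bar in top crop
T=lambda u,v:(160+(u+.5)/4.5-.5,140+(v+.5)/4.5-.5)
# silhouettes
for a in ((234,183),(286,185),(226,352),(279,355)):
    print(a,atz(k,T(*a),.024).round(4))
for n in("multimeter","side_cutters","solder_spool","paste_tin"):
    d=viewer.place_of("scene",n)
    print(n,[(np.round(x["xy"]),round(x["p"],2),atz(k2,x["xy"],0).round(3)) for x in d[:2]])
print(proj(k,[.5249,-.0765,.024]))
E
```

```text
[ 0.5603 -0.2239 -1.5118] -86.62013003674964
[[-0.1  0.9]
 [ 0.6 -0.3]
 [ 0.7  0.1]
 [ 0.5 -0.3]
 [ 0.8 -0.5]
 [-1.7 -0.2]
 [-2.2  0.1]
 [ 1.  -0.9]
 [ 0.3 -1.2]
 [-0.1 -1. ]]
0.86 [217.1, 198.1, 12.8, 34.1]
((216.50001525878906, 200.0), (12.584280967712402, 38.40203094482422), 2.8624050617218018)
0.84 ((237.1853790283203, 183.4989013671875), (16.054351806640625, 46.82746505737305), 72.55281066894531)
(234, 183) [ 0.5907 -0.0521  0.024 ]
(286, 185) [ 0.5896 -0.089   0.024 ]
(226, 352) [ 0.4701 -0.0503  0.024 ]
(279, 355) [ 0.4684 -0.0873  0.024 ]
multimeter [(array([363., 264.]), 0.63, array([ 0.658, -0.449,  0.   ]))]
side_cutters [(array([266., 290.]), 0.57, array([ 0.429, -0.414,  0.   ]))]
solder_spool [(array([198., 301.]), 0.74, array([ 0.291, -0.376,  0.   ]))]
paste_tin [(array([282., 144.]), 0.6, array([0.755, 0.073, 0.   ]))]
[218.68490315 200.68836282]
```

Emit:
send_rows:
  steps: "8.5 -2.48 -2.43 0 0 0 0;8.5 -2.48 -2.43 0 0 0 0;8.5 -2.48 -2.43 0 0 0 0;8.5 -2.48 -2.43 0 0 0 0;8.5 -2.48 -2.43 0 0 0 0;8.5 -2.48 -2.43 0 0 0 0;8.5 -2.48 -2.43 0 0 0 0;8.5 -2.48 -2.43 0 0 0 0;8.5 -2.48 -2.43 0 0 0 0;8.5 -2.48 -2.43 0 0 0 0"

```text
clock: 1.83
eef_pos: [0.3683, 0.3343, 0.2075]
ee_rot: [[-0.952, 0.305, 0.0], [0.305, 0.952, 0.0], [-0.0, 0.0, -1.0]]
wrist_force: [0.5, 1.2, 0.0]
width: 0.0851
```

Emit:
send_rows:
  steps: "8.5 -2.48 -2.43 0 0 0 0;8.5 -2.48 -2.43 0 0 0 0;8.5 -2.48 -2.43 0 0 0 0;8.5 -2.48 -2.43 0 0 0 0;8.5 -2.48 -2.43 0 0 0 0;8.5 -2.48 -2.43 0 0 0 0;8.5 -2.48 -2.43 0 0 0 0;8.5 -2.48 -2.43 0 0 0 0;8.5 -2.48 -2.43 0 0 0 0;8.5 -2.48 -2.43 0 0 0 0"

```text
clock: 2.67
eef_pos: [0.5305, 0.027, 0.2076]
ee_rot: [[-0.952, 0.305, 0.001], [0.305, 0.952, 0.0], [-0.001, 0.0, -1.0]]
wrist_force: [0.4, 0.4, 0.7]
width: 0.0854
```

Emit:
send_rows:
  steps: "8.5 0 0 0 0 0 0.12;8.5 0 0 0 0 0 0.12;8.5 0 0 0 0 0 0.12;8.5 0 0 0 0 0 0.12;8.5 0 0 0 0 0 0.12;8.5 0 0 0 0 0 0.12;8.5 0 0 0 0 0 0.12;8.5 0 0 0 0 0 0.12;8.5 0 0 0 0 0 0.12;8.5 0 0 0 0 0 0.12"

```text
clock: 3.5
eef_pos: [0.53, 0.0288, 0.2074]
ee_rot: [[-0.055, 0.998, 0.0], [0.998, 0.055, 0.0], [0.0, 0.0, -1.0]]
wrist_force: [0.1, 0.8, 0.2]
width: 0.0852
```

```bash
python3 - <<'E'
from h import *
im=viewer.snapshot("wrist"); k=viewer.get_calibration("wrist")
np.savez("w1.npz",intrinsics=k["intrinsics"],extrinsics=k["extrinsics"])
cv2.imwrite("pics/w1.png",cv2.resize(im,(768,576)))
for l in ("bar","ridge","seat","stop_face","vblock"):
    print(l,[(np.round(d["xy"],1).tolist(),round(d["p"],2)) for d in viewer.place_of("wrist",l)[:2]])
print(-k["extrinsics"][:3,:3].T@k["extrinsics"][:3,3],k["extrinsics"][:3,:3].round(2))
E
```

```text
bar [([253.4, 242.3], 0.95)]
ridge [([269.6, 327.0], 0.76)]
seat []
stop_face [([331.4, 341.1], 0.81)]
vblock [([265.4, 328.7], 0.72)]
[0.52743071 0.0999333  0.37410943] [[ 1.    0.04 -0.  ]
 [ 0.04 -0.96  0.28]
 [ 0.01 -0.28 -0.96]]
```

View pics/w1.png

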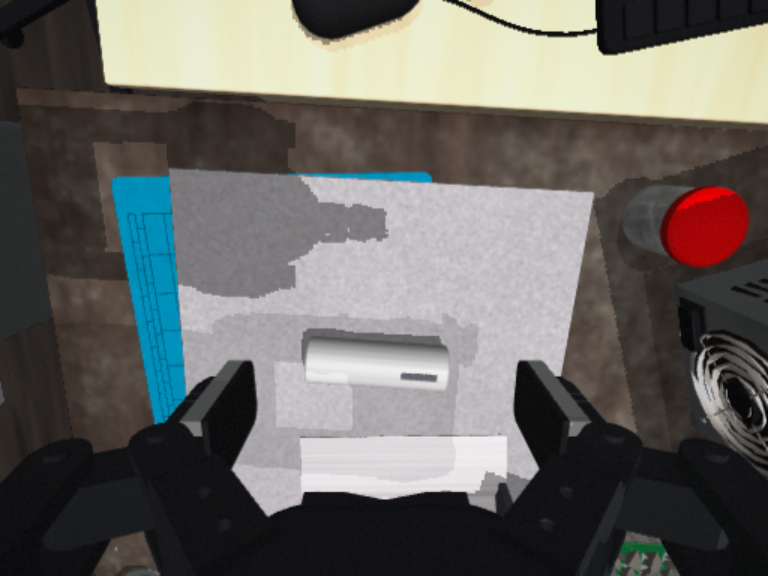

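The wrist picture shows the bar between (307,360) and (447,367), both in the 768-wide image. The ramp foot line runs from (301,437) to (507,436). Nothing stands in the lane behind the bar.

```bash
python3 - <<'E'
from h import *
k=dict(np.load("w1.npz"))
W=lambda u,v:((u+.5)/1.5-.5,(v+.5)/1.5-.5)
for n,p,z in (("bl_t",(308,338),.024),("bl_b",(306,383),.024),("br_t",(448,344),.024),("br_b",(446,390),.024),("foot near",(301,437),.004),("foot far",(507,436),.004)):
    print(n,atz(k,W(*p),z).round(4))
c,s=np.cos(-1.5118),np.sin(-1.5118)
for q in((-68,-100),(-68,100)): print([.5603+(c*q[0]-s*q[1])/1e3,-.2239+(s*q[0]+c*q[1])/1e3])
E
```

```text
bl_t [ 0.4681 -0.0478  0.024 ]
bl_b [ 0.4662 -0.0907  0.024 ]
br_t [ 0.5882 -0.048   0.024 ]
br_b [ 0.5902 -0.092   0.024 ]
foot near [ 0.4575 -0.16    0.004 ]
foot far [ 0.657  -0.1499  0.004 ]
[np.float64(0.4564645544251265), np.float64(-0.1619145158745414)]
[np.float64(0.6561165987087498), np.float64(-0.15012209401259474)]
```

Emit:
send_rows:
  steps: "7 0 0 1.97 0 0 0;7 0 0 1.97 0 0 0;7 0 0 1.97 0 0 0;7 0 0 1.97 0 0 0;7 0 0 1.97 0 0 0;7 0 0 1.97 0 0 0;7 0 0 1.97 0 0 0;7 0 0 1.97 0 0 0;7 0 0 1.97 0 0 0;7 0 0 1.5 0 0 0"

```text
clock: 4.63
eef_pos: [0.5295, 0.0288, 0.0134]
ee_rot: [[-0.064, 0.998, -0.001], [0.998, 0.064, -0.0], [0.0, -0.001, -1.0]]
wrist_force: [0.1, -0.7, -0.3]
width: 0.0699
```

```bash
python3 - <<'E'
from h import *
print({a:b for a,b in bot.sense().items() if a in("eef_pos","wrist_force","width","joint_pos")})
im=viewer.snapshot("scene"); cv2.imwrite("pics/s2.png",cv2.resize(im[110:260,140:340],None,fx=4,fy=4,interpolation=cv2.INTER_CUBIC))
im=viewer.snapshot("wrist"); cv2.imwrite("pics/w2.png",cv2.resize(im,(768,576)))
E
```

```text
{'joint_pos': array([ 3.55987504e-01, -4.35376206e+00,  1.12330630e+02,  5.58155160e-05,
        7.20803418e+01, -3.29380680e+00]), 'eef_pos': array([0.52951524, 0.02879079, 0.01340242]), 'wrist_force': array([ 0.08346843, -0.66245187, -0.34559162]), 'width': 0.06990543960522405}
```

View pics/s2.png

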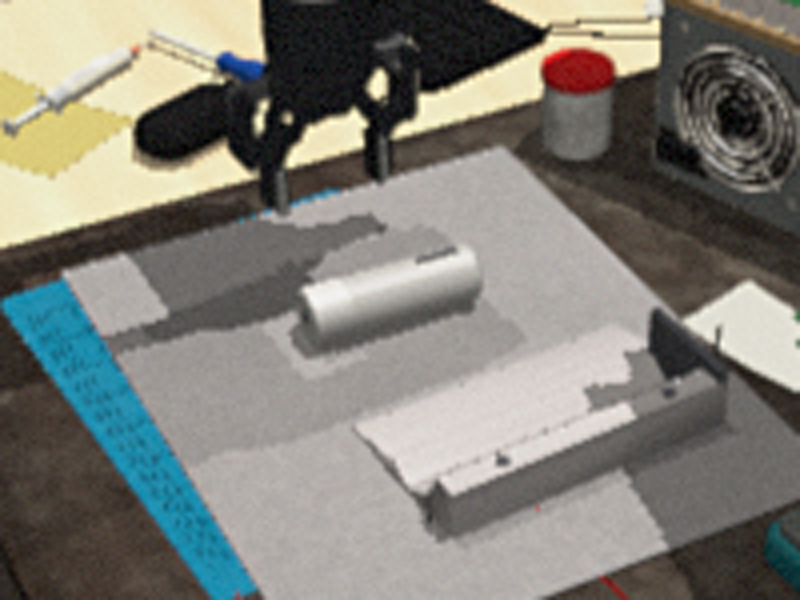

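View pics/w2.png

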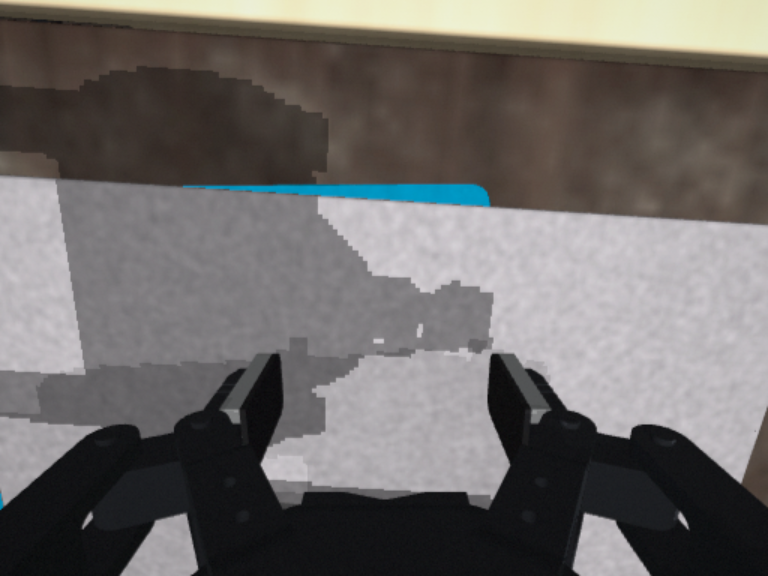

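The scene picture shows both fingers behind the bar, near tip around crop (283,212) and far tip around (383,182). Next I check the tip height.

```bash
python3 - <<'E'
from h import *
k=viewer.get_calibration("scene")
t=np.array([.5295,.0288]); ty=np.array([.998,.064]); tx=np.array([-.064,.998])
for z in(.013,.018,.023,.028):
    o=[]
    for s in(-1,1):
        for w in(.035,.048):
            p=t+ty*s*w-tx*.011; q=(proj(k,[*p,z])-[140,110])*4; o.append(q.round(0).tolist())
    print(z,o)
E
```

```text
0.013 [[289.0, 252.0], [272.0, 257.0], [377.0, 222.0], [393.0, 216.0]]
0.018 [[288.0, 246.0], [272.0, 251.0], [377.0, 216.0], [393.0, 210.0]]
0.023 [[288.0, 240.0], [271.0, 245.0], [376.0, 210.0], [392.0, 204.0]]
0.028 [[288.0, 234.0], [271.0, 240.0], [376.0, 204.0], [392.0, 199.0]]
```

```bash
python3 - <<'E'
import cv2
im=cv2.imread("pics/s2.png"); cv2.imwrite("pics/s2z.png",cv2.resize(im[60:300,200:460],None,fx=2.4,fy=2.4))
E
```

```text
(no output)
```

View pics/s2z.png

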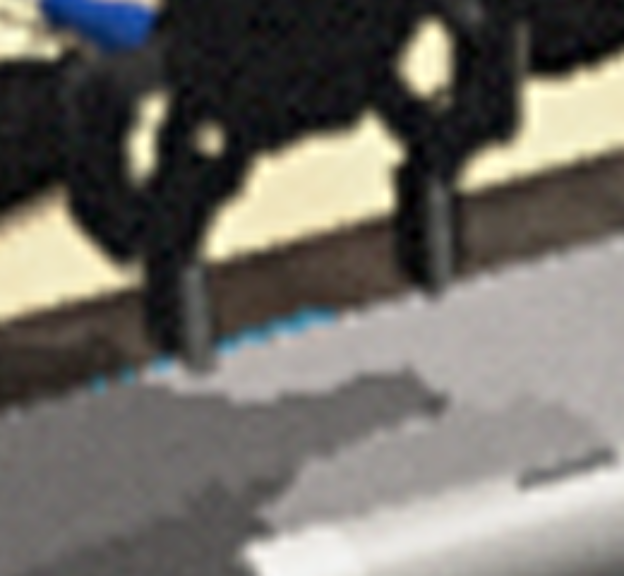

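```bash
python3 - <<'E'
from h import *
k=viewer.get_calibration("wrist"); s=bot.sense(); R=s["ee_rot"]; t=s["eef_pos"]
W=lambda u,v:((u+.5)/1.5-.5,(v+.5)/1.5-.5)
for p,l in (((281,354),-.035),((276,430),-.035),((489,354),.035),((493,430),.035),((258,356),-.035),((513,356),.035)):
    o,d=ray(k,W(*p)); o=R.T@(o-t); d=R.T@d; print(p,(o+d*(l-o[1])/d[1]).round(4))
for x in(-.011,.011):
  for z in(0,-.008,-.02,-.03): print(x,z,proj(k,t+R@[x,-.035,z])*1.5, proj(k,t+R@[x,-.048,z])*1.5)
k=viewer.get_calibration("scene")
for x in(-.011,.011):
  for z in(0,-.008,-.02,-.03): print(x,z,(proj(k,t+R@[x,-.04,z])-[140,110])*4)
im=viewer.snapshot("top");kt=viewer.get_calibration("top")
cv2.imwrite("pics/t2.png",cv2.resize(im[140:270,160:310],None,fx=4.5,fy=4.5,interpolation=cv2.INTER_CUBIC))
for y in(-.035,.035):print((proj(kt,t+R@[-.011,y,-.01])-[160,140])*4.5)
E
```

```text
(281, 354) [ 0.0079 -0.035  -0.0281]
(276, 430) [-0.0131 -0.035  -0.0413]
(489, 354) [ 0.0101  0.035  -0.033 ]
(493, 430) [-0.0109  0.035  -0.0446]
(258, 356) [ 0.0188 -0.035  -0.0533]
(513, 356) [ 0.0211  0.035  -0.0583]
-0.011 0 [299.08899229 367.18944693] [267.83175326 367.20179917]
-0.011 -0.008 [295.32910494 376.20957271] [262.70167344 376.22206767]
-0.011 -0.02 [289.02758666 391.32717655] [254.10377459 391.33983559]
-0.011 -0.03 [283.05637908 405.65235131] [245.95660667 405.66507898]
0.011 0 [296.10177114 317.32124494] [263.76633326 317.33620844]
0.011 -0.008 [292.07058187 324.40146016] [258.2665727  324.41677901]
0.011 -0.02 [285.28690721 336.31602765] [249.01163957 336.33188084]
0.011 -0.03 [278.82687335 347.66216573] [240.19830559 347.67845359]
-0.011 0 [281.2484132  254.48335453]
-0.011 -0.008 [280.61154937 245.0210093 ]
-0.011 -0.02 [279.64763916 230.69950019]
-0.011 -0.03 [278.83637677 218.64598978]
0.011 0 [266.82654136 238.95384925]
0.011 -0.008 [266.14543625 229.53944257]
0.011 -0.02 [265.11466658 215.29188394]
0.011 -0.03 [264.24722692 203.30191403]
[131.5624652  314.85198277]
[129.5483926  217.14030298]
```

View pics/t2.png

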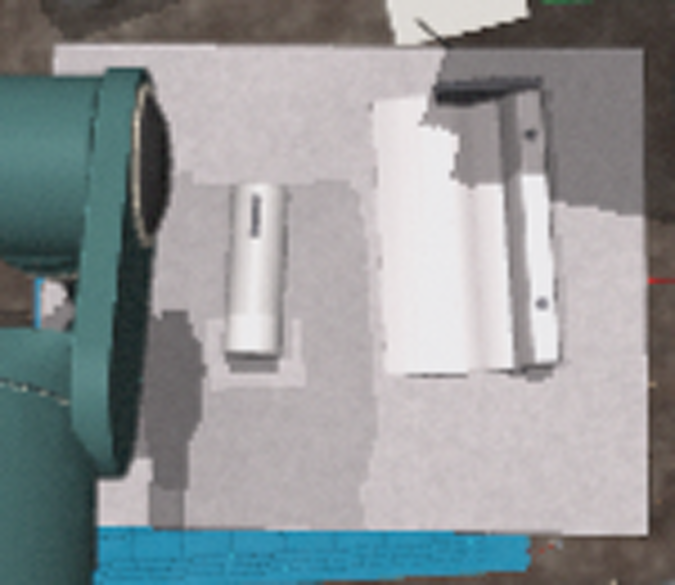

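The two views agree that the fingertips stand about 30 mm above the TCP at this opening, more than the text suggests. I'll go down a little, which is safe either way, and measure again.

Emit:
send_rows:
  steps: "7 0 0 0.4 0 0 0;7 0 0 0.4 0 0 0;7 0 0 0.4 0 0 0;7 0 0 0 0 0 0;7 0 0 0 0 0 0"

```text
clock: 5.2
eef_pos: [0.53, 0.0288, 0.0031]
ee_rot: [[-0.061, 0.998, 0.0], [0.998, 0.061, -0.0], [-0.0, 0.0, -1.0]]
wrist_force: [0.7, 0.5, 0.2]
width: 0.0701
```

```bash
python3 - <<'E'
from h import *
s=bot.sense();print(s["eef_pos"],s["wrist_force"])
im=viewer.snapshot("scene"); cv2.imwrite("pics/s3.png",cv2.resize(im[115:200,180:270],None,fx=7,fy=7,interpolation=cv2.INTER_CUBIC))
k=viewer.get_calibration("scene"); R=s["ee_rot"]; t=s["eef_pos"]
for z in(0,-.008,-.02,-.03): print(z,[((proj(k,t+R@[x,y,z])-[180,115])*7).round() for x in(-.011,.011) for y in (-.036,-.046)])
E
```

```text
[0.53003249 0.02879063 0.00310406] [0.73469991 0.5386887  0.19119147]
0 [array([226., 426.]), array([203., 434.]), array([201., 399.]), array([178., 406.])]
-0.008 [array([225., 410.]), array([202., 417.]), array([199., 382.]), array([177., 390.])]
-0.02 [array([223., 385.]), array([200., 392.]), array([198., 358.]), array([175., 365.])]
-0.03 [array([222., 364.]), array([199., 371.]), array([196., 337.]), array([173., 344.])]
```

View pics/s3.png

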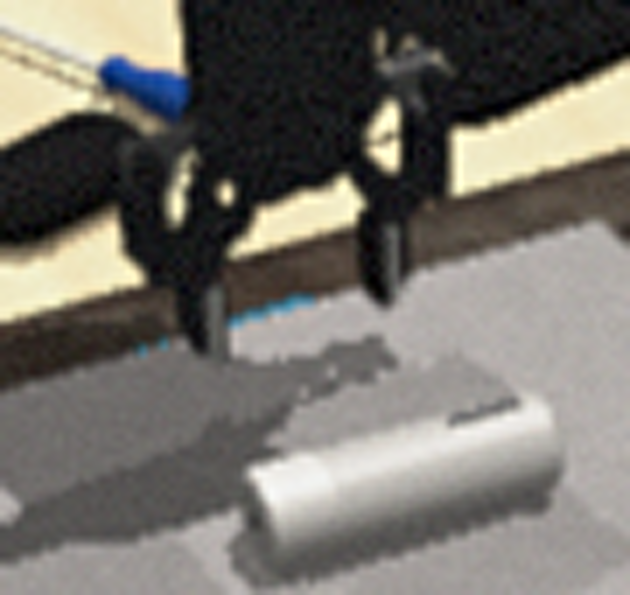

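Emit:
send_rows:
  steps: "7 0 0 0.2 0 0 0;7 0 0 0.2 0 0 0;7 0 0 0.2 0 0 0;7 0 0 0.1 0 0 0;7 0 0 0 0 0 0"

```text
clock: 5.67
eef_pos: [0.5298, 0.0288, -0.0044]
ee_rot: [[-0.061, 0.998, -0.0], [0.998, 0.061, -0.0], [0.0, -0.0, -1.0]]
wrist_force: [0.0, 0.5, -0.3]
width: 0.0698
```

Emit:
send_rows:
  steps: "7 0 0 0.1 0 0 0;7 0 0 0.1 0 0 0;7 0 0 0.1 0 0 0"

```text
clock: 5.92
eef_pos: [0.5301, 0.0288, -0.007]
ee_rot: [[-0.061, 0.998, 0.0], [0.998, 0.061, -0.0], [-0.0, 0.0, -1.0]]
wrist_force: [-0.2, -0.2, 0.1]
width: 0.0701
```

Emit:
send_rows:
  steps: "7 0 0 0.1 0 0 0;7 0 0 0.1 0 0 0;7 0 0 0.1 0 0 0"

```text
clock: 6.17
eef_pos: [0.53, 0.0288, -0.0101]
ee_rot: [[-0.061, 0.998, -0.0], [0.998, 0.061, 0.0], [0.0, -0.0, -1.0]]
wrist_force: [-0.1, 0.1, 0.4]
width: 0.0701
```

```bash
python3 - <<'E'
from h import *
s=bot.sense();print(s["eef_pos"],s["wrist_force"])
im=viewer.snapshot("scene"); cv2.imwrite("pics/s4.png",cv2.resize(im[115:200,180:270],None,fx=7,fy=7,interpolation=cv2.INTER_CUBIC))
k=viewer.get_calibration("scene"); R=s["ee_rot"]; t=s["eef_pos"]
for z in(0,-.008,-.02,-.03): print(z,[((proj(k,t+R@[x,y,z])-[180,115])*7).round() for x in(-.011,.011) for y in (-.036,-.046)])
E
```

```text
[ 0.53000821  0.02879591 -0.01010526] [-0.07063124  0.10329769  0.39660021]
0 [array([228., 453.]), array([205., 460.]), array([203., 425.]), array([180., 433.])]
-0.008 [array([226., 436.]), array([204., 444.]), array([201., 409.]), array([179., 417.])]
-0.02 [array([225., 412.]), array([202., 420.]), array([200., 385.]), array([177., 392.])]
-0.03 [array([223., 391.]), array([201., 399.]), array([198., 364.]), array([176., 372.])]
```

View pics/s4.png

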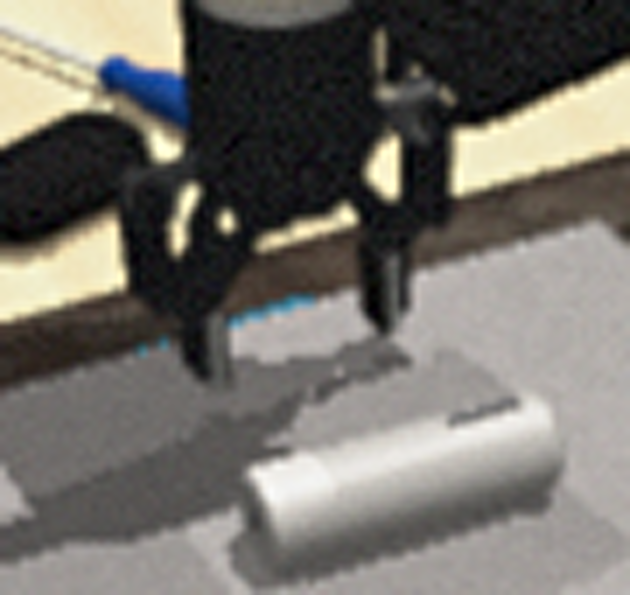

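The tips are near z 0.022 with no contact felt. I'll lower them to about 0.018 and approach.

Emit:
send_rows:
  steps: "7 -0.5 0 0.1 0 0 0;7 -0.7 0 0.1 0 0 0;7 -0.7 0 0.1 0 0 0;7 -0.7 0 0.1 0 0 0;7 -0.7 0 0 0 0 0;7 -0.7 0 0 0 0 0;7 -0.7 0 0 0 0 0;7 -0.5 0 0 0 0 0;7 -0.3 0 0 0 0 0;7 -0.2 0 0 0 0 0"

```text
clock: 7.05
eef_pos: [0.5335, -0.0286, -0.0139]
ee_rot: [[-0.061, 0.998, 0.0], [0.998, 0.061, 0.0], [0.0, 0.0, -1.0]]
wrist_force: [0.1, 0.2, -0.9]
width: 0.07
```

```bash
cat > look.py <<'E'
from h import *
import sys
s=bot.sense();print(s["clock"],s["eef_pos"],s["wrist_force"])
im=viewer.snapshot("scene"); cv2.imwrite(f"pics/{sys.argv[1]}.png",cv2.resize(im[120:260,180:340],None,fx=4.2,fy=4.2,interpolation=cv2.INTER_CUBIC))
E
python3 look.py s5
```

```text
7.05 [ 0.53354976 -0.02856191 -0.01393712] [ 0.09268367  0.17807693 -0.8675614 ]
```

View pics/s5.png

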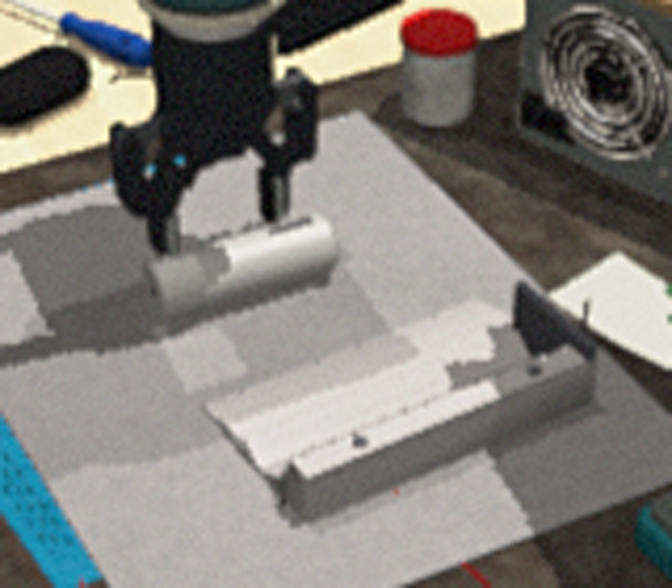

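The fingers stand just behind the bar at (165,245) and (275,215), both within its length. Now I'll push slowly.

Emit:
send_rows:
  steps: "7 -0.2 0 0 0 0 0;7 -0.2 0 0 0 0 0;7 -0.2 0 0 0 0 0;7 -0.2 0 0 0 0 0;7 -0.2 0 0 0 0 0;7 -0.2 0 0 0 0 0;7 -0.2 0 0 0 0 0;7 -0.2 0 0 0 0 0;7 -0.2 0 0 0 0 0;7 -0.2 0 0 0 0 0"

```text
clock: 7.93
eef_pos: [0.5347, -0.0483, -0.014]
ee_rot: [[-0.061, 0.998, -0.0], [0.998, 0.061, -0.0], [-0.0, -0.0, -1.0]]
wrist_force: [0.1, 0.4, -0.0]
width: 0.0702
```

```bash
python3 look.py s6
```

```text
7.9333 [ 0.5347176  -0.04827085 -0.01398535] [ 0.13111204  0.41744994 -0.03872985]
```

View pics/s6.png

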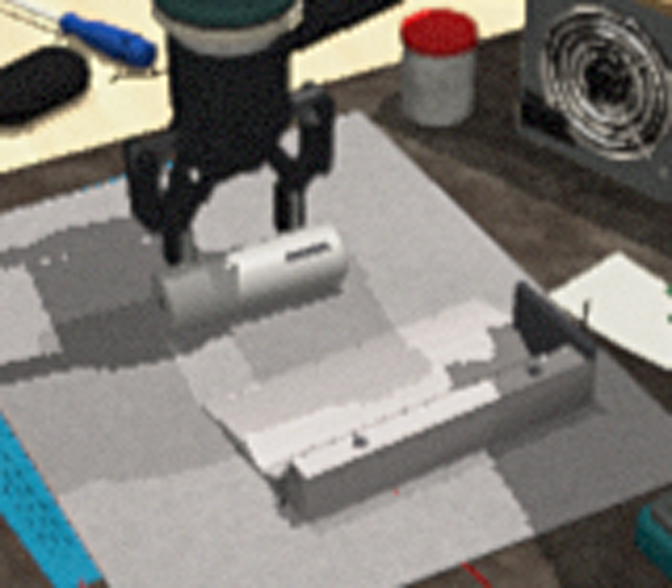

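The bar is rolling: its label has moved toward the front and the fingers are in contact. I'll continue.

Emit:
send_rows:
  steps: "7 -0.3 0 0 0 0 0;7 -0.3 0 0 0 0 0;7 -0.3 0 0 0 0 0;7 -0.3 0 0 0 0 0;7 -0.3 0 0 0 0 0;7 -0.3 0 0 0 0 0;7 -0.3 0 0 0 0 0;7 -0.3 0 0 0 0 0;7 -0.3 0 0 0 0 0;7 -0.3 0 0 0 0 0"

```text
clock: 8.82
eef_pos: [0.5366, -0.0783, -0.014]
ee_rot: [[-0.061, 0.998, -0.0], [0.998, 0.061, 0.0], [0.0, -0.0, -1.0]]
wrist_force: [-0.3, -0.3, 0.5]
width: 0.0703
```

Emit:
send_rows:
  steps: "7 -0.3 0 0 0 0 0;7 -0.3 0 0 0 0 0;7 -0.3 0 0 0 0 0;7 -0.3 0 0 0 0 0;7 -0.3 0 0 0 0 0;7 -0.3 0 0 0 0 0;7 -0.3 0 0 0 0 0;7 -0.3 0 0 0 0 0;7 -0.2 0 0 0 0 0;7 -0.2 0 0 0 0 0"

```text
clock: 9.65
eef_pos: [0.5383, -0.1062, -0.014]
ee_rot: [[-0.061, 0.998, -0.0], [0.998, 0.061, -0.0], [-0.0, -0.0, -1.0]]
wrist_force: [0.1, -0.3, 0.4]
width: 0.07
```

```bash
python3 look.py s7
```

```text
9.65 [ 0.53825178 -0.10622298 -0.01398996] [ 0.10823609 -0.27210175  0.37738751]
```

View pics/s7.png

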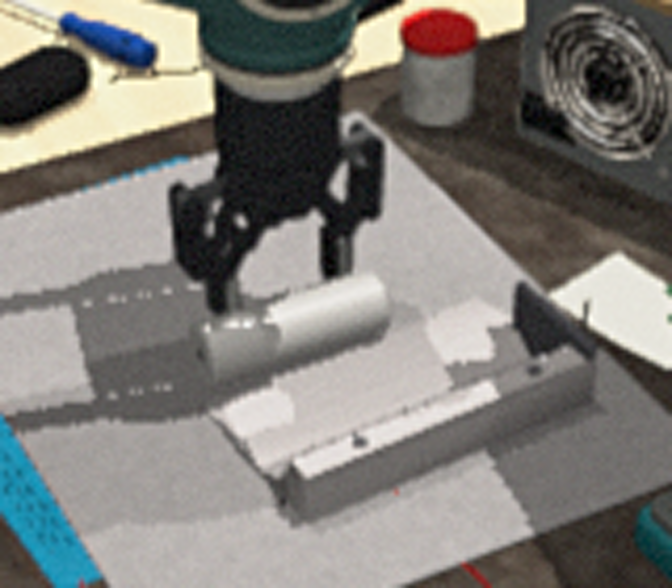

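The bar lies parallel to the ramp foot and just in front of it. I'll push it up the ramp, raising the fingers as it climbs.

Emit:
send_rows:
  steps: "7 -0.25 0 0 0 0 0;7 -0.25 0 0 0 0 0;7 -0.25 0 0 0 0 0;7 -0.25 0 0 0 0 0;7 -0.25 0 -0.05 0 0 0;7 -0.25 0 -0.05 0 0 0;7 -0.25 0 -0.05 0 0 0;7 -0.25 0 -0.05 0 0 0;7 -0.25 0 -0.05 0 0 0;7 -0.25 0 -0.05 0 0 0"

```text
clock: 10.53
eef_pos: [0.5398, -0.1312, -0.0109]
ee_rot: [[-0.061, 0.998, 0.0], [0.998, 0.061, 0.0], [0.0, 0.0, -1.0]]
wrist_force: [-0.2, 2.7, 0.1]
width: 0.0702
```

Emit:
send_rows:
  steps: "7 -0.25 0 -0.06 0 0 0;7 -0.25 0 -0.06 0 0 0;7 -0.25 0 -0.06 0 0 0;7 -0.25 0 -0.06 0 0 0;7 -0.25 0 -0.06 0 0 0;7 -0.25 0 -0.06 0 0 0;7 -0.25 0 -0.06 0 0 0;7 -0.25 0 -0.06 0 0 0;7 -0.25 0 -0.06 0 0 0;7 -0.25 0 -0.06 0 0 0"

```text
clock: 11.37
eef_pos: [0.5413, -0.1561, -0.0049]
ee_rot: [[-0.061, 0.998, 0.0], [0.998, 0.061, -0.0], [-0.0, 0.0, -1.0]]
wrist_force: [-0.9, 1.7, 1.8]
width: 0.0702
```

```bash
python3 look.py s8
```

```text
11.3667 [ 0.54132067 -0.15610771 -0.00492157] [-0.87137057  1.73669996  1.78537769]
```

View pics/s8.png

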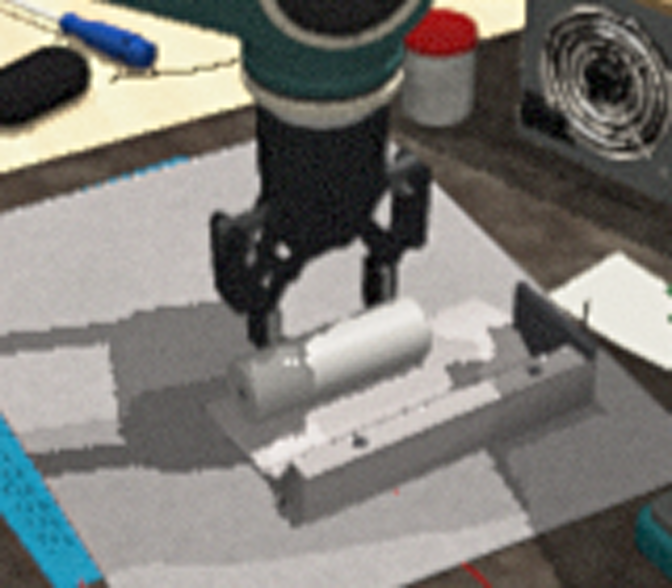

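The bar is on the ramp and stays parallel to the block. I'll go on slowly toward the ridge.

Emit:
send_rows:
  steps: "7 -0.2 0 -0.05 0 0 0;7 -0.2 0 -0.05 0 0 0;7 -0.2 0 -0.05 0 0 0;7 -0.2 0 -0.05 0 0 0;7 -0.2 0 -0.05 0 0 0;7 -0.2 0 -0.05 0 0 0;7 -0.2 0 -0.05 0 0 0;7 -0.15 0 -0.05 0 0 0;7 -0.15 0 0 0 0 0;7 -0.15 0 0 0 0 0"

```text
clock: 12.25
eef_pos: [0.5424, -0.1746, -0.001]
ee_rot: [[-0.061, 0.998, 0.0], [0.998, 0.061, -0.0], [-0.0, 0.0, -1.0]]
wrist_force: [-0.2, 1.5, 0.7]
width: 0.0698
```

```bash
python3 look.py s9
```

```text
12.25 [ 0.54244708 -0.17455452 -0.00097041] [-0.22546428  1.45319712  0.72108112]
```

View pics/s9.png

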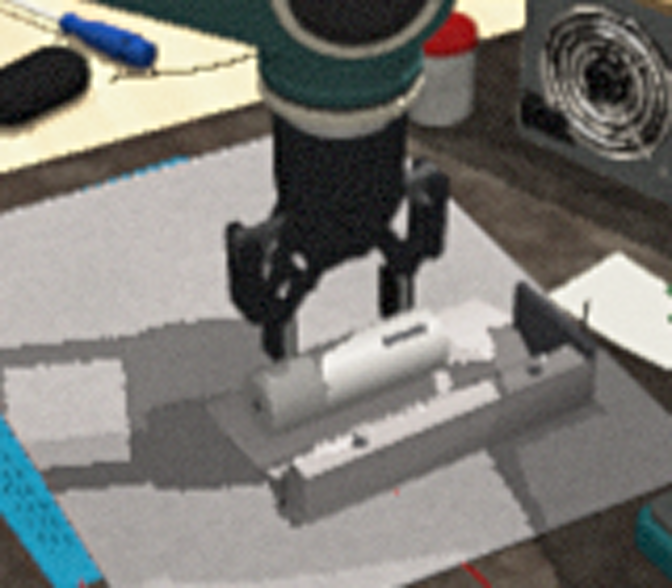

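Emit:
send_rows:
  steps: "7 -0.12 0 0 0 0 0;7 -0.12 0 0 0 0 0;7 -0.12 0 0 0 0 0;7 -0.12 0 0 0 0 0;7 -0.12 0 0 0 0 0;7 -0.1 0 0 0 0 0;7 -0.1 0 0 0 0 0;7 -0.1 0 0 0 0 0;7 -0.1 0 0 0 0 0"

```text
clock: 13.05
eef_pos: [0.543, -0.1844, -0.001]
ee_rot: [[-0.061, 0.998, 0.0], [0.998, 0.061, -0.0], [-0.0, 0.0, -1.0]]
wrist_force: [-0.5, 0.0, 0.2]
width: 0.0701
```

```bash
python3 look.py s10
```

```text
13.05 [ 0.54304518 -0.18443477 -0.00097481] [-0.45954432  0.04785659  0.23155262]
```

View pics/s10.png

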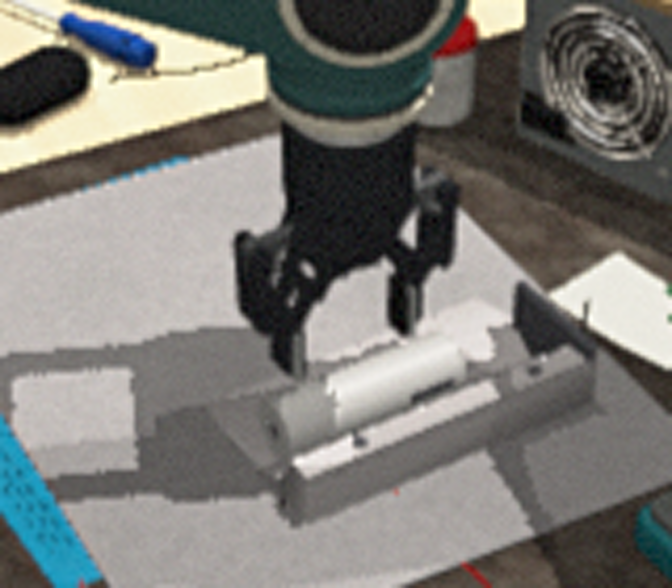

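The force has dropped to zero and the bar has rolled into the groove. I'll back off, lift and close the fingers.

Emit:
send_rows:
  steps: "7 1.5 0 0 0 0 0;7 1.5 0 0 0 0 0;7 0.5 0 -2.5 0 0 0;7 0 0 -3 0 0 0;7 0 0 -3 0 0 0;7 0 0 -3 0 0 0;0 0 0 0 0 0 0;0 0 0 0 0 0 0;0 0 0 0 0 0 0;0 0 0 0 0 0 0"

```text
clock: 13.93
eef_pos: [0.5403, -0.1486, 0.1126]
ee_rot: [[-0.061, 0.998, -0.002], [0.998, 0.061, 0.001], [0.001, -0.002, -1.0]]
wrist_force: [-0.7, 0.5, -0.3]
width: 0.0216
```

Emit:
send_rows:
  steps: "0 -1.5 -2 0 0 0 0;0 -1.5 -2 0 0 0 0;0 -1.5 -2 0 0 0 0;0 -1.5 -2 0 0 0 0;0 -1.5 -2 0 0 0 0;0 0 0 0 0 0 0;0 0 0 0 0 0 0;0 0 0 0 0 0 0"

```text
clock: 14.6
eef_pos: [0.4457, -0.23, 0.1133]
ee_rot: [[-0.061, 0.998, -0.001], [0.998, 0.061, 0.001], [0.001, -0.001, -1.0]]
wrist_force: [-0.0, 0.0, -0.4]
width: 0.0003
```

```bash
python3 look.py s11; python3 - <<'E'
from h import *
s=bot.sense(); print(s["width"])
im=viewer.snapshot("wrist"); cv2.imwrite("pics/w11.png",cv2.resize(im,(768,576)))
k=viewer.get_calibration("wrist");np.savez("w11.npz",intrinsics=k["intrinsics"],extrinsics=k["extrinsics"])
R=s["ee_rot"]; t=s["eef_pos"]
for z in(0,-.01,-.02): print(z,[(proj(k,t+R@[x,0,z])*1.5).round() for x in(-.011,.011)])
im=viewer.snapshot("top");cv2.imwrite("pics/t11.png",cv2.resize(im[140:270,160:310],None,fx=4.5,fy=4.5,interpolation=cv2.INTER_CUBIC))
E
```

```text
14.6 [ 0.44569722 -0.22995596  0.11329964] [-0.02179164  0.03462611 -0.35979902]
-9.663995154040961e-05
0 [array([383., 367.]), array([383., 317.])]
-0.01 [array([383., 379.]), array([383., 326.])]
-0.02 [array([383., 391.]), array([383., 336.])]
```

View pics/s11.png

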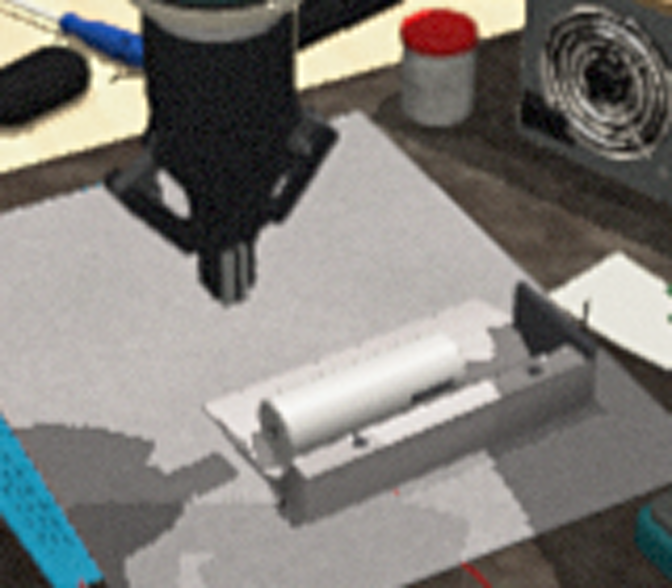

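View pics/w11.png

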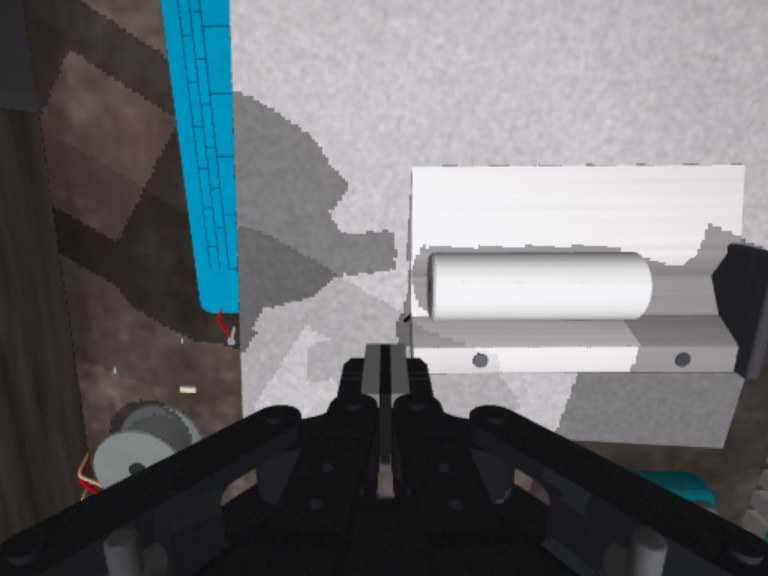

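View pics/t11.png

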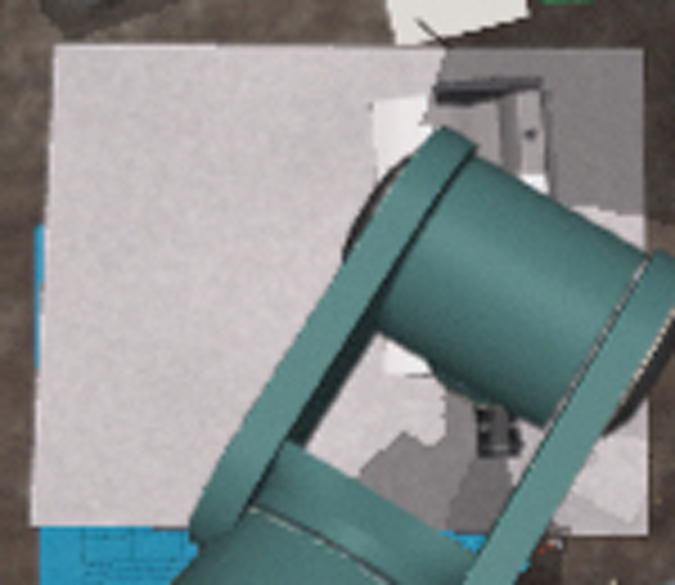

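The bar lies in the groove and parallel to it. In the wrist picture its near end is at (430,287) and its far end at (651,286), the block's near edge is at x=411, and the finger tip is near (385,345).

```bash
python3 - <<'E'
from h import *
s=bot.sense();R=s["ee_rot"]; t=s["eef_pos"]
k=viewer.get_calibration("scene")
for z in(0,-.01,-.02,-.03): print(z,[((proj(k,t+R@[x,y,z])-[180,120])*4.2).round() for x in(-.011,.011) for y in(-.014,.014)])
k=dict(np.load("w11.npz")); W=lambda u,v:((u+.5)/1.5-.5,(v+.5)/1.5-.5)
o=np.array([.5605,-.2235]); a=np.radians(3.2); by=np.array([np.cos(a),np.sin(a)]); bx=np.array([by[1],-by[0]])
for n,p,z in (("near top",(430,253),.03),("near bot",(430,320),.03),("far top",(650,254),.03),("far bot",(650,319),.03),("foot near",(411,167),.004),("foot far",(744,165),.004),("wall near",(414,374),.040),("wall near fr",(414,347),.04)):
    P=atz(k,W(*p),z); print(n,P.round(4),"block",(1e3*(P[:2]-o)@bx).round(1),(1e3*(P[:2]-o)@by).round(1))
print("tcp block",(t[:2]-o)@bx,(t[:2]-o)@by)
viewer.snapshot("wrist")
for l in("bar","seat","stop_face"):
    for d in viewer.place_of("wrist",l)[:1]:
        P=atz(k,d["xy"],.03);print(l,d["p"],P.round(4),(1e3*(P[:2]-o)@bx).round(1),(1e3*(P[:2]-o)@by).round(1))
E
```

```text
0 [array([213., 347.]), array([258., 330.]), array([193., 325.]), array([238., 308.])]
-0.01 [array([212., 332.]), array([258., 315.]), array([192., 310.]), array([237., 294.])]
-0.02 [array([211., 317.]), array([257., 300.]), array([191., 296.]), array([237., 279.])]
-0.03 [array([211., 302.]), array([257., 285.]), array([191., 281.]), array([236., 264.])]
near top [ 0.4713 -0.2076  0.03  ] block -20.8 -88.1
near bot [ 0.475  -0.2486  0.03  ] block 20.3 -86.8
far top [ 0.5984 -0.2004  0.03  ] block -20.9 39.1
far bot [ 0.6075 -0.2399  0.03  ] block 19.0 46.0
foot near [ 0.4581 -0.1607  0.004 ] block -68.4 -98.7
foot far [ 0.6588 -0.1473  0.004 ] block -70.6 102.4
wall near [ 0.4672 -0.28    0.04  ] block 51.2 -96.3
wall near fr [ 0.4658 -0.2625  0.04  ] block 33.7 -96.7
tcp block -0.00018086848502271848 -0.1145800920681702
bar 0.79 [ 0.5358 -0.223   0.03  ] -1.9 -24.6
seat 0.78 [ 0.5987 -0.2218  0.03  ] 0.4 38.2
```

Emit:
send_rows:
  steps: "0 0 -0.5 0 0 0 0;0 0 -0.5 1.3 0 0 0;0 0 0 1.5 0 0 0;0 0 0 1.5 0 0 0;0 0 0 1.5 0 0 0;0 0 0 1.5 0 0 0;0 0 0 1 0 0 0;0 0 0 1 0 0 0;0 0 0 0 0 0 0"

```text
clock: 15.7
eef_pos: [0.4346, -0.2305, 0.0188]
ee_rot: [[-0.061, 0.998, -0.002], [0.998, 0.061, 0.001], [0.001, -0.002, -1.0]]
wrist_force: [0.1, 0.1, -0.2]
width: -0.0002
```

Emit:
send_rows:
  steps: "0 0 0 0.2 0 0 0;0 0 0 0.2 0 0 0;0 0 0 0.2 0 0 0;0 0 0 0.2 0 0 0;0 0 0 0.2 0 0 0"

```text
clock: 16.12
eef_pos: [0.4358, -0.231, 0.0112]
ee_rot: [[-0.061, 0.998, 0.0], [0.998, 0.061, -0.0], [-0.0, 0.0, -1.0]]
wrist_force: [0.1, 0.3, -0.8]
width: 0.0002
```

```bash
python3 look.py s12; python3 - <<'E'
from h import *
im=viewer.snapshot("wrist"); cv2.imwrite("pics/w12.png",cv2.resize(im,(768,576)))
E
```

```text
16.1167 [ 0.43584774 -0.23103665  0.01117588] [ 0.05252202  0.31030795 -0.76812814]
```

View pics/s12.png

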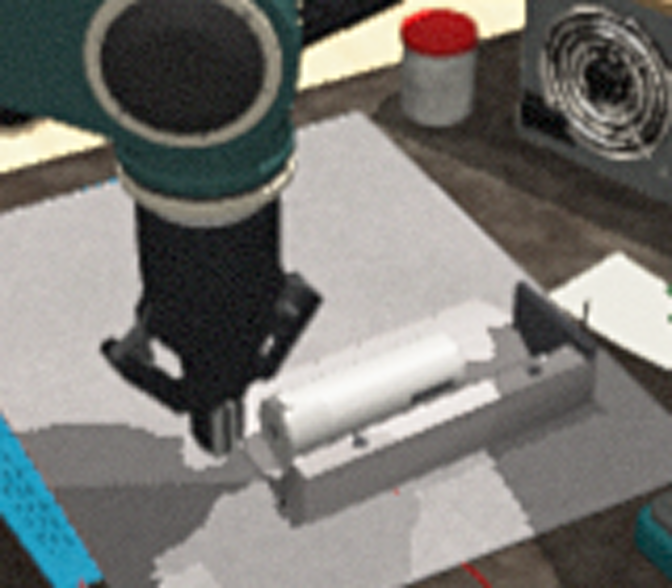

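View pics/w12.png

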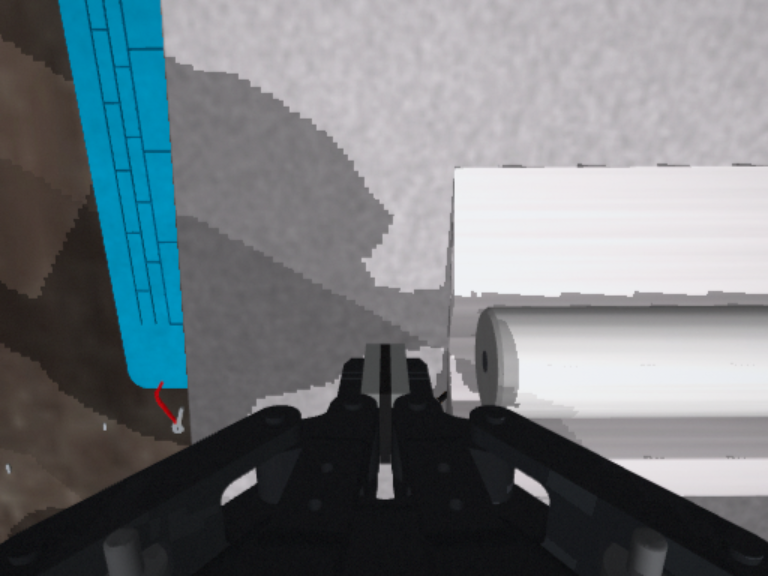

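In both pictures the closed finger stands just outside the groove mouth, in line with the bar's end face, whose wrist-view position is (487,360). The gripper links stick out along the push direction, so I'll turn the tool a quarter so that they clear the bar.

Emit:
send_rows:
  steps: "0 0 0 0 0 0 0.12;0 0 0 0 0 0 0.12;0 0 0 0 0 0 0.12;0 0 0 0 0 0 0.12;0 0 0 0 0 0 0.12;0 0 0 0 0 0 0.12;0 0 0 0 0 0 0.12;0 0 0 0 0 0 0.12;0 0 0 0 0 0 0.12;0 0 0 0 0 0 0.12"

```text
clock: 17.05
eef_pos: [0.4358, -0.231, 0.0112]
ee_rot: [[0.911, 0.413, 0.0], [0.413, -0.911, -0.0], [0.0, 0.0, -1.0]]
wrist_force: [-0.6, -0.2, 0.1]
width: -0.0001
```

Emit:
send_rows:
  steps: "0 0 0 0.1 0 0 0.12;0 0 0 0.1 0 0 0.12;0 0 0 0.1 0 0 0.12;0 0 0 0.2 0 0 0;0 0 0 0.2 0 0 0;0 0 0 0.2 0 0 0;0 0 0 0.1 0 0 0;0 0 0 0.1 0 0 0;0 0 0 0 0 0 0"

```text
clock: 17.8
eef_pos: [0.4356, -0.2309, -0.0003]
ee_rot: [[0.997, 0.073, -0.0], [0.073, -0.997, 0.0], [-0.0, -0.0, -1.0]]
wrist_force: [0.1, 0.5, -0.3]
width: -0.0002
```

```bash
python3 look.py s13; python3 - <<'E'
from h import *
im=viewer.snapshot("wrist"); cv2.imwrite("pics/w13.png",cv2.resize(im,(768,576)))
o=np.array([.5605,-.2235]); a=np.radians(3.2); by=np.array([np.cos(a),np.sin(a)]); bx=np.array([by[1],-by[0]])
s=bot.sense();t=s["eef_pos"][:2]-o; print("block",t@bx,t@by,s["ee_rot"].round(3).tolist())
E
```

```text
17.8 [ 4.35561601e-01 -2.30874184e-01 -2.66573560e-04] [ 0.05993398  0.52692405 -0.28847279]
block 0.0005018129303989414 -0.1250044741411629 [[0.997, 0.072, 0.0], [0.072, -0.997, -0.0], [0.0, 0.0, -1.0]]
```

View pics/s13.png

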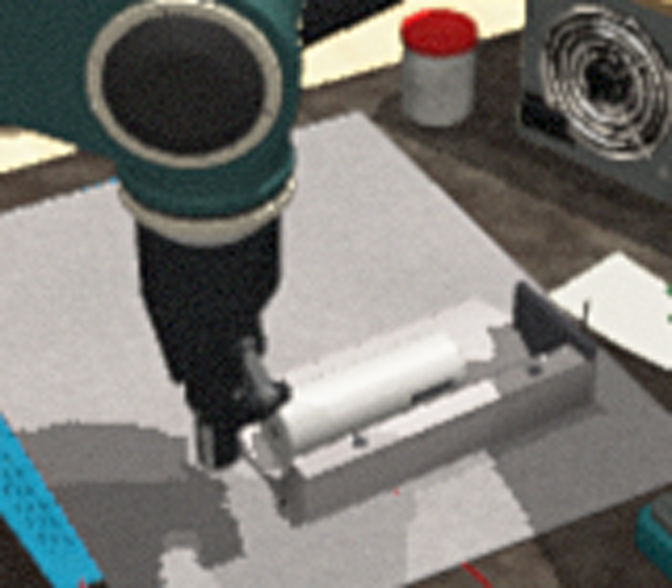

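View pics/w13.png

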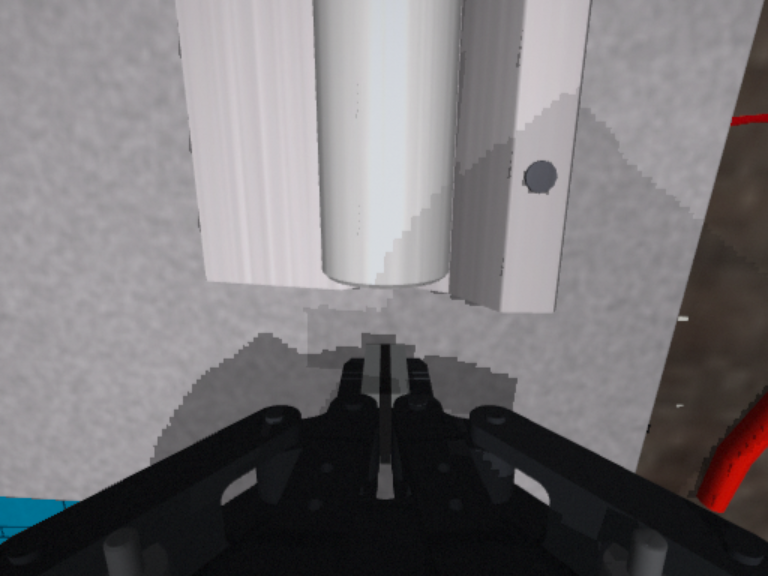

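The tip, at (385,345) in the wrist view, is centred on the bar's end face, whose lower edge is at (385,285). I'll advance until just short of contact.

Emit:
send_rows:
  steps: "0 0.3 0 0.1 0 0 0;0 0.4 0 0.1 0 0 0;0 0.4 0 0 0 0 0;0 0.4 0 0 0 0 0;0 0.3 0 0 0 0 0;0 0.2 0 0 0 0 0;0 0.2 0 0 0 0 0;0 0.2 0 0 0 0 0;0 0.1 0 0 0 0 0"

```text
clock: 18.65
eef_pos: [0.4609, -0.2292, -0.0019]
ee_rot: [[0.997, 0.072, 0.0], [0.072, -0.997, -0.0], [0.0, 0.0, -1.0]]
wrist_force: [0.4, -0.1, 0.5]
width: 0.0
```

Emit:
send_rows:
  steps: "0 0.15 0 0 0 0 0;0 0.15 0 0 0 0 0;0 0.15 0 0 0 0 0;0 0.15 0 0 0 0 0;0 0.15 0 0 0 0 0;0 0.15 0 0 0 0 0"

```text
clock: 19.15
eef_pos: [0.4697, -0.2285, -0.002]
ee_rot: [[0.997, 0.072, -0.0], [0.072, -0.997, -0.0], [-0.0, 0.0, -1.0]]
wrist_force: [-1.6, -0.4, 0.1]
width: 0.0001
```

```bash
cat > lw.py <<'E'
from h import *
import sys
im=viewer.snapshot("wrist"); cv2.imwrite(f"pics/{sys.argv[1]}.png",cv2.resize(im,(768,576)))
o=np.array([.5605,-.2235]); a=np.radians(3.2); by=np.array([np.cos(a),np.sin(a)]); bx=np.array([by[1],-by[0]])
s=bot.sense();t=s["eef_pos"][:2]-o; print("block",t@bx,t@by,s["wrist_force"])
E
python3 lw.py w14;python3 look.py s14
```

```text
block -6.673678020607507e-05 -0.0907051868205603 [-0.34813663  0.62813951 -0.23527008]
19.2 [ 0.46993252 -0.22849667 -0.00196319] [-0.34813663  0.62813951 -0.23527008]
```

View pics/w14.png

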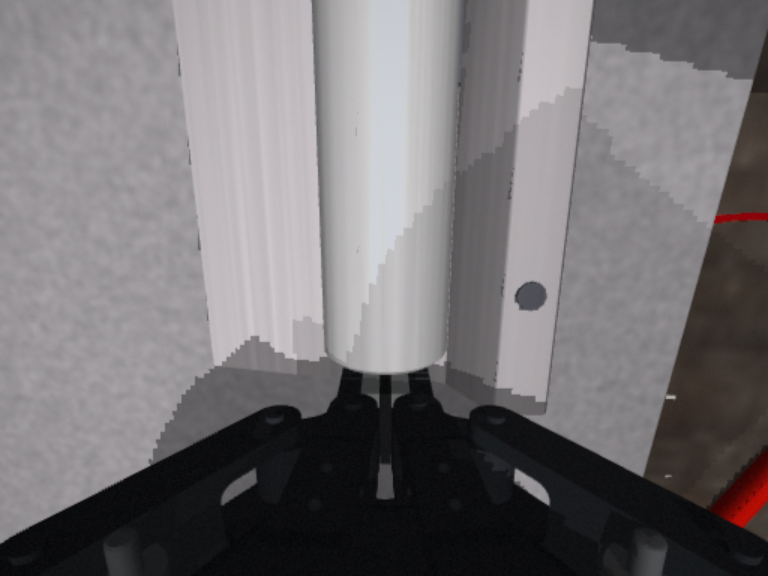

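View pics/s14.png

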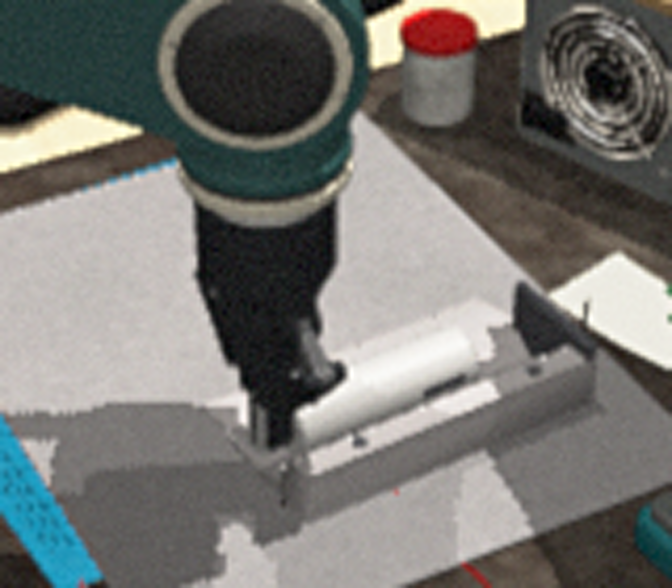

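Contact has been made, with about 1.6 N while moving, and the finger is centred on the end face. I'll push along the groove.

Emit:
send_rows:
  steps: "0 0.2 0 0 0 0 0;0 0.2 0 0 0 0 0;0 0.2 0.01 0 0 0 0;0 0.2 0 0 0 0 0;0 0.2 0 0 0 0 0;0 0.2 0.01 0 0 0 0;0 0.2 0 0 0 0 0;0 0.2 0 0 0 0 0;0 0.2 0.01 0 0 0 0;0 0.2 0 0 0 0 0"

```text
clock: 20.08
eef_pos: [0.4898, -0.2274, -0.002]
ee_rot: [[0.997, 0.072, -0.0], [0.072, -0.997, 0.0], [-0.0, -0.0, -1.0]]
wrist_force: [-1.3, 1.0, -0.2]
width: 0.0
```

Emit:
send_rows:
  steps: "0 0.2 0 0 0 0 0;0 0.2 0 0 0 0 0;0 0.2 0.01 0 0 0 0;0 0.2 0 0 0 0 0;0 0.2 0 0 0 0 0;0 0.2 0.01 0 0 0 0;0 0.2 0 0 0 0 0;0 0.2 0 0 0 0 0;0 0.2 0.01 0 0 0 0;0 0.2 0 0 0 0 0"

```text
clock: 20.92
eef_pos: [0.5097, -0.2262, -0.002]
ee_rot: [[0.997, 0.072, -0.0], [0.072, -0.997, -0.0], [-0.0, 0.0, -1.0]]
wrist_force: [-0.9, 1.0, 0.2]
width: -0.0
```

```bash
python3 lw.py w15;python3 look.py s15
```

```text
block -9.162852705619175e-05 -0.05056183776989952 [-0.13258205 -0.29482877  0.28923434]
20.9667 [ 0.51001189 -0.22623095 -0.00198204] [-0.13258205 -0.29482877  0.28923434]
```

View pics/w15.png

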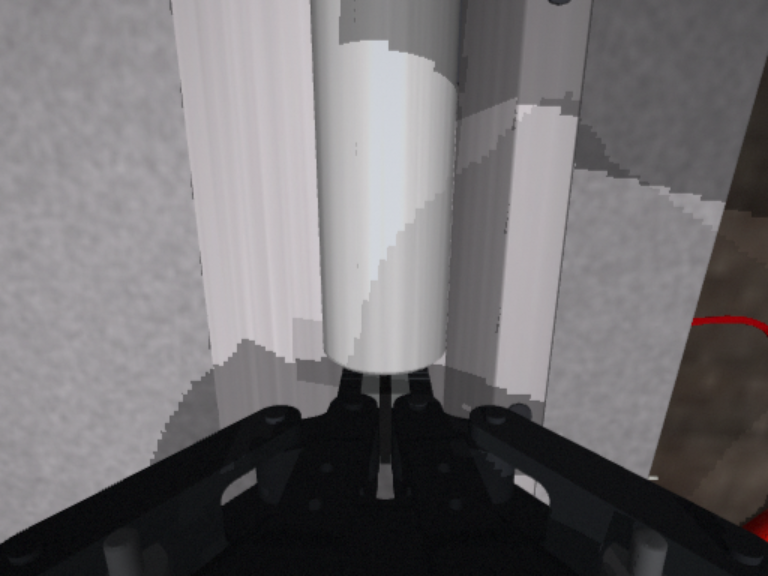

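View pics/s15.png

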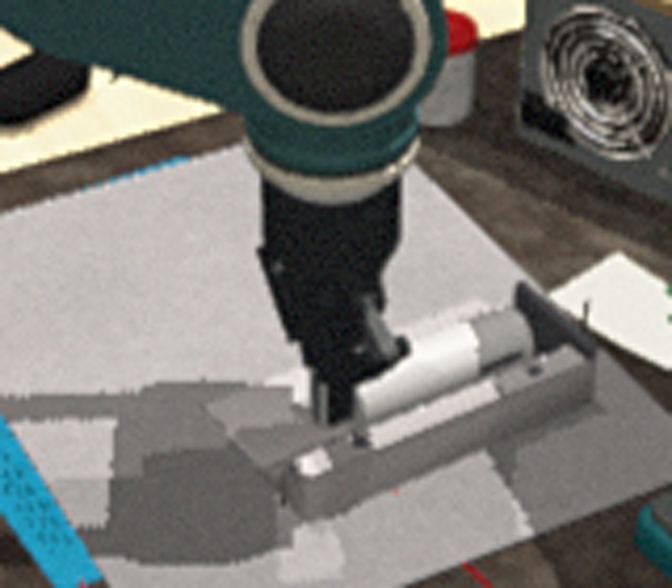

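The bar has moved cleanly and about 1 cm of gap to the stop remains. I'll creep now and watch the force.

Emit:
send_rows:
  steps: "0 0.12 0 0 0 0 0;0 0.12 0 0 0 0 0;0 0.12 0.01 0 0 0 0;0 0.12 0 0 0 0 0;0 0.12 0 0 0 0 0"

```text
clock: 21.43
eef_pos: [0.5156, -0.2259, -0.002]
ee_rot: [[0.997, 0.072, -0.0], [0.072, -0.997, -0.0], [-0.0, 0.0, -1.0]]
wrist_force: [-1.8, -0.5, 0.1]
width: 0.0001
```

Emit:
send_rows:
  steps: "0 0.06 0 0 0 0 0;0 0.06 0 0 0 0 0;0 0.06 0 0 0 0 0"

```text
clock: 21.68
eef_pos: [0.5174, -0.2258, -0.002]
ee_rot: [[0.997, 0.072, -0.0], [0.072, -0.997, -0.0], [-0.0, 0.0, -1.0]]
wrist_force: [-2.1, -0.6, 0.3]
width: -0.0001
```

```bash
python3 look.py s16; python3 - <<'E'
import cv2
from h import *
im=viewer.snapshot("scene");cv2.imwrite("pics/s16z.png",cv2.resize(im[170:225,250:330],None,fx=8,fy=8,interpolation=cv2.INTER_CUBIC))
E
```

```text
21.6833 [ 0.5173707  -0.22580741 -0.00198342] [-2.13340362 -0.59003618  0.31527264]
```

View pics/s16z.png

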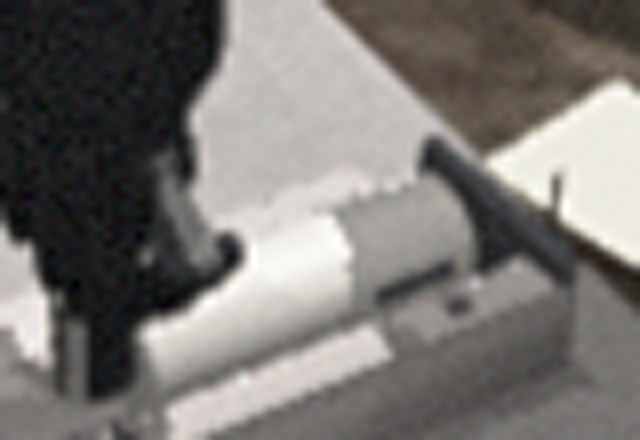

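Emit:
send_rows:
  steps: "0 0.06 0 0 0 0 0;0 0.06 0 0 0 0 0;0 0.06 0 0 0 0 0"

```text
clock: 22.03
eef_pos: [0.5191, -0.2257, -0.002]
ee_rot: [[0.997, 0.072, -0.0], [0.072, -0.997, -0.0], [-0.0, 0.0, -1.0]]
wrist_force: [-1.3, -0.1, 1.2]
width: -0.0
```

Emit:
send_rows:
  steps: "0 0.05 0 0 0 0 0;0 0.05 0 0 0 0 0"

```text
clock: 22.2
eef_pos: [0.5202, -0.2256, -0.002]
ee_rot: [[0.997, 0.072, -0.0], [0.072, -0.997, -0.0], [-0.0, 0.0, -1.0]]
wrist_force: [-1.5, -1.0, 0.1]
width: 0.0002
```

Emit:
send_rows:
  steps: "0 0.05 0 0 0 0 0;0 0.05 0 0 0 0 0"

```text
clock: 22.37
eef_pos: [0.5212, -0.2255, -0.002]
ee_rot: [[0.997, 0.072, 0.0], [0.072, -0.997, -0.0], [0.0, 0.0, -1.0]]
wrist_force: [-2.0, -0.3, -0.1]
width: -0.0
```

```bash
python3 look.py s17; python3 - <<'E'
from h import *
im=viewer.snapshot("scene");cv2.imwrite("pics/s17z.png",cv2.resize(im[170:225,250:330],None,fx=8,fy=8,interpolation=cv2.INTER_CUBIC))
E
```

```text
22.3667 [ 0.52119063 -0.22549922 -0.00196679] [-2.0214013  -0.29711984 -0.10773245]
```

View pics/s17z.png

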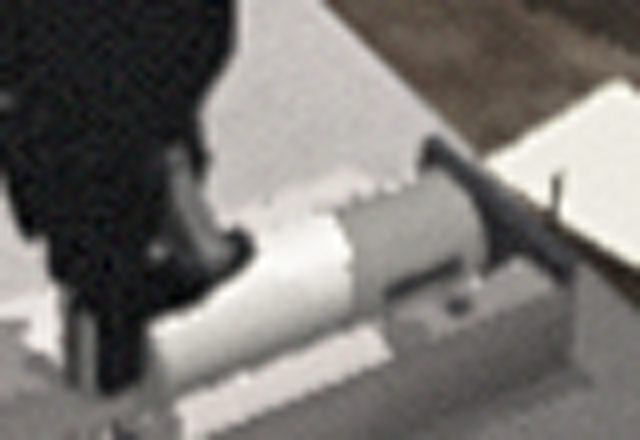

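Emit:
send_rows:
  steps: "0 0.05 0 0 0 0 0;0 0.05 0 0 0 0 0"

```text
clock: 22.63
eef_pos: [0.5221, -0.2254, -0.002]
ee_rot: [[0.997, 0.072, -0.0], [0.072, -0.997, -0.0], [-0.0, 0.0, -1.0]]
wrist_force: [-1.8, -1.3, 0.8]
width: -0.0001
```

Emit:
send_rows:
  steps: "0 0.04 0 0 0 0 0;0 0.04 0 0 0 0 0"

```text
clock: 22.8
eef_pos: [0.5229, -0.2254, -0.002]
ee_rot: [[0.997, 0.072, -0.0], [0.072, -0.997, 0.0], [-0.0, -0.0, -1.0]]
wrist_force: [-1.2, -0.6, 1.4]
width: 0.0002
```

Emit:
send_rows:
  steps: "0 0.04 0 0 0 0 0;0 0.04 0 0 0 0 0"

```text
clock: 22.97
eef_pos: [0.5232, -0.2254, -0.002]
ee_rot: [[0.997, 0.072, -0.001], [0.072, -0.997, -0.0], [-0.001, -0.0, -1.0]]
wrist_force: [-10.9, -1.1, 5.8]
width: 0.0001
```

The force rose to 11 N, so the bar has reached the stop. I'll back away and lift.

Emit:
send_rows:
  steps: "0 -0.1 0 0 0 0 0;0 -0.3 0 0 0 0 0;0 -1 0 0 0 0 0;0 -1.5 0 0 0 0 0;0 -1.5 0 0 0 0 0;0 -1 0 -1 0 0 0;0 0 0 -3 0 0 0;0 0 0 -3 0 0 0;0 0 0 -3 0 0 0;0 0 0 -3 0 0 0"

```text
clock: 23.8
eef_pos: [0.469, -0.2291, 0.1294]
ee_rot: [[0.997, 0.072, 0.0], [0.072, -0.997, -0.0], [0.0, 0.0, -1.0]]
wrist_force: [0.8, 0.4, -0.2]
width: -0.0
```

```bash
python3 lw.py w18; python3 look.py s18; python3 - <<'E'
from h import *
im=viewer.snapshot("scene");cv2.imwrite("pics/s18z.png",cv2.resize(im[170:225,250:330],None,fx=8,fy=8,interpolation=cv2.INTER_CUBIC))
k=viewer.get_calibration("wrist");np.savez("w18.npz",intrinsics=k["intrinsics"],extrinsics=k["extrinsics"])
E
```

```text
block 0.0015555875460108713 -0.08985977685813022 [ 0.71258804 -1.81332836  8.5561551 ]
23.85 [ 0.47086717 -0.23006927  0.13591448] [ 0.71258804 -1.81332836  8.5561551 ]
```

View pics/s18z.png

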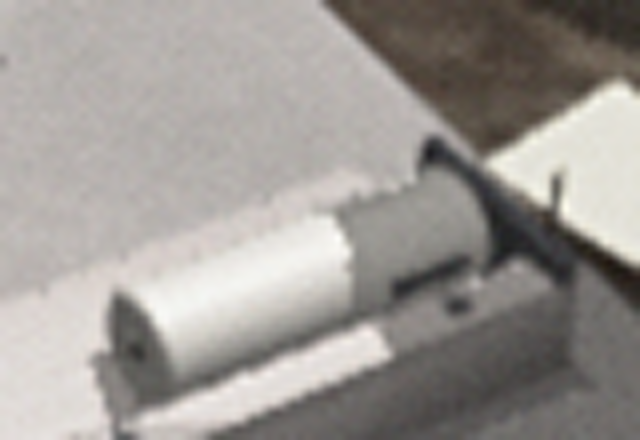

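View pics/w18.png

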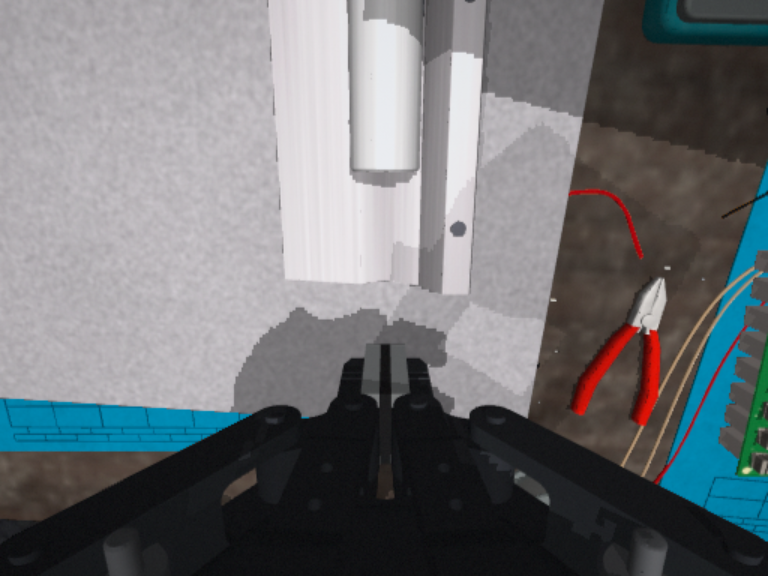

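View pics/s18.png

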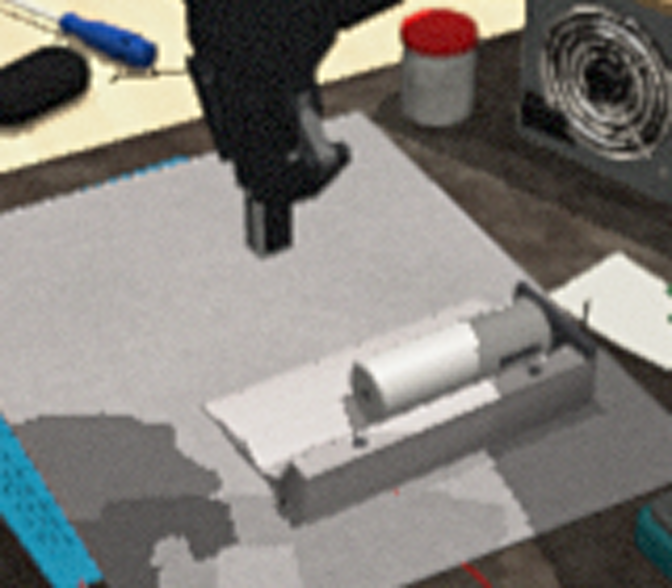

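The bar sits in the groove with its far end at the stop plate, at (485,250) in the zoom, and the gripper is clear. One numeric check of the seated position, then I hand in.

```bash
python3 - <<'E'
from h import *
k=dict(np.load("w18.npz")); W=lambda u,v:((u+.5)/1.5-.5,(v+.5)/1.5-.5)
o=np.array([.5605,-.2235]); a=np.radians(3.2); by=np.array([np.cos(a),np.sin(a)]); bx=np.array([by[1],-by[0]])
b=lambda P:((P[:2]-o)@bx*1e3,(P[:2]-o)@by*1e3)
for n,p,z in (("L",(352,167),.03),("R",(419,166),.03),("top",(385,171),.05),("foot near",(285,279),.004),("wall near R",(469,294),.04),("wall near L",(443,292),.04)):
    print(n,np.round(b(atz(k,W(*p),z)),1))
im=viewer.snapshot("wrist");
im=viewer.snapshot("scene");ks=viewer.get_calibration("scene")
im2=viewer.snapshot("top");kt=viewer.get_calibration("top")
for c,kk in(("scene",ks),("top",kt)):
    for l in("bar","seat"):
        for d in viewer.place_of(c,l)[:1]: print(c,l,round(d["p"],2),np.round(b(atz(kk,d["xy"],.03)),1))
s=bot.sense();print(s["clock"],s["wrist_force"],s["qvel"].round(2))
# expected scene projection (crop zoom) of bar near end centre for y=-28 and far top
for y in(-.033,-.028,-.024): print(y,((proj(ks,[*(o+by*y),.03])-[250,170])*8).round())
for z,x in((.03,-.02),(.05,0)): print(((proj(ks,[*(o+by*.092+bx*x),z])-[250,170])*8).round())
E
```

```text
L [-19.7 -22.3]
R [ 19.5 -21.2]
top [ -0.4 -24. ]
foot near [-68.1 -97.6]
wall near R [ 52.  -95.9]
wall near L [ 36.1 -94.9]
scene bar 0.86 [ 2.1 29.8]
scene seat 0.68 [-6.  -0.1]
top bar 0.39 [-267.3  191.2]
24.3 [ 0.35209134 -0.23736961 -0.5629639 ] [-0.07  0.01 -0.4  -0.14  0.04  0.1 ]
-0.033 [112. 354.]
-0.028 [126. 348.]
-0.024 [138. 344.]
[411. 189.]
[451. 172.]
```

```bash
python3 -c "
from bench import sign_off
print(sign_off())"
```

```text
the job is handed in; nothing more can be done
None
```

I rolled the bar along the board and up the ramp with the two open fingers. It dropped over the ridge and settled in the groove. I then pushed it endwise with the closed fingers until it met the stop. The job was handed in at about 24 s. I saw no sign of a limit being broken, but no verdict was reported.

**Forces:** contact stayed at 1 to 3 N while rolling and pushing, and rose to about 11 N when the bar reached the stop. I then backed the fingers off and lifted them clear.

**Last checks:**
- **Position:** the pictures show the bar parallel in the groove, on its centre line to within about 1 mm. Its near end measures about 26 to 27 mm before mid-block once corrected against the block's edge; 28 mm is expected, so the bar rests against the stop.
- **Bystanders:** they were not touched. I saw the tin and the side cutters in place in the last pictures, but did not measure any of them again.

**What disagreed:**
- **Finger tips:** two camera views put the tips about 25 to 32 mm behind the reported TCP, where the interface text puts them at the TCP when shut and 13 mm back when open. I set the heights from the pictures, with force checks on the way down.
- **Block pose:** my estimate was about 3 mm off along the block.
- **Detector:** the last top-view detection of the bar was wrong (p 0.39), and the scene-view "seat" reading was about 30 mm off, so I ignored both. The scene-view bar reading, y = 29.8 mm, agrees with the bar being seated.

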